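# Prove the guard switch and load the drying bay

### The job

Load the drying bay. First prove its guard switch while the gate is open: push the switch's roller lever over, away from the fan, until it clicks, and let it spring back upright. Then take the carrier with the rectangular leaf panel off the loading stand, hook it over the bay's rail in the open end, slide it along the rail, without lifting it off, until its hook is centred on the black tape mark, let go of it and close the gate fully, so that its striker holds the switch tripped; leave everything else where it is.

Things in the scene. Friction and masses are not known exactly. Their poses are not given: they have to be found in the camera images.
- bay: Drying bay, fixed: grey tray 270 x 650 mm, 10 mm thick, steel rail along its middle, clear screen 145 mm high along its front, black fan at its +y end, open at the rear and above. Origin on the table below the rail's middle; x points from the front to the rear, y along the rail to the fan. Turned up to 0.1 rad. A fixed clear pane, 80 mm in front of the rail, covers y = -0.015 to 0.265 m.
- rail_mid (a point): Middle of the bay's rail (bay y = 0), on its axis, 200 mm above the table; axes as the bay's. Round rail, 14 mm diameter, free from y = -0.21 to +0.26 m between end posts 16 mm square and 211 mm high.
- opening_end (a point): Point on the rail's axis in the middle of the open end (bay y = -0.12 m), where to hook the carrier on. The open end is the stretch y = -0.21 to -0.02 m that the gate leaves free; a carrier can come in from above, between the gate's plane (100 mm in front of the rail) and the rail.
- switch_arm (a joint): Angle of the limit switch's lever: 0 upright, as sprung; grows as the roller is pushed along the bay's -y (outwards, away from the fan, as the gate travels when closing). Clicks at 0.40 rad, roller pushed over about 24 mm; end stop 1.05 rad. Push at the roller: 1 N at first, 3 N at the click. Let go, it springs back. The closed gate holds it at about 0.6 rad.
- roller (a point): Centre of the black roller, 22 mm diameter, 13 mm wide, axle along the bay's x, on the end of the steel lever. Upright, its centre is 135 mm and its top 146 mm above the table. Its +y side (towards the fan) is free to push on while the gate is open. The grey switch housing, 42 mm square and 94 mm high, stands behind the lever.
- switch_pivot (a point): Centre of the lever's pivot in the plane of the roller, fixed, 75 mm above the table, at bay x = -0.117, y = -0.252 m. The upright roller is 60 mm straight above it.
- gate (a joint): Opening of the sliding gate in m: 0 closed against its stop, 0.22 at most; starts 0.17 to 0.21 open; closes along the bay's -y. About 2 N of friction, some 6 N more over the last 70 mm where its striker rides over the roller; stays where left. Clear panel 200 mm long, 12 mm thick, top edge 145 mm above the table.
- gate_handle (a point): Middle of the gate's black bow handle: round bar of 14 mm diameter, 100 mm long along the bay's y, axis 182 mm above the table, 30 mm free below it. Moves with the gate, at bay x = -0.10 m, y = gate's opening - 0.11 m. The gate's dark bent-steel striker sticks out past its -y end: its tip is 0.197 m from this point along -y, up to 27 mm in front of it and 162 mm above the table.
- carrier: Carrier to load, 0.2 to 0.45 kg: aluminium hook strap 24 mm wide, wooden grip on top, grey pulp panel with leaf relief below (100 wide along y, 90 high, 14 thick; 68 to 158 mm below the origin). Origin: centre of the hook's seat, on the rail's axis when hung; x from the hook's long front leg to its short rear leg, y along the rail.
- carrier_grip (a point): Middle of the carrier's wooden grip: 18 mm thick (x), 44 mm wide (y), 54 mm high, 45 mm above the carrier's origin. The hook is an inverted U, 24 mm wide inside; rear leg (+x) ends 9 mm below the origin, front leg bends back under the rail 51 mm below it: to unhook, lift 20 to 40 mm, then move along its -x (to the robot); to hook on, the reverse.
- stand: Loading stand, fixed, dark steel: base plate 150 x 180 mm, 12 mm thick, two 16 mm square posts 158 mm apart (206 mm high) and a rail of 14 mm diameter between them along the stand's y, axis 200 mm above the table. Origin on the table below the rail's middle; turned up to 0.25 rad. The carrier hangs on it at the start.
- mark: Black tape band round the bay's rail, 20 mm wide along the rail. Origin: its centre, on the rail's axis; axes as the bay's.
- disc_carrier: Second carrier of the same make with a round pulp disc (86 mm across), already hanging on the bay's rail near the fan; leave alone. Origin as for the carrier.
- tub: White plastic tub of paste, 104 mm across the rim, 110 mm high; bystander. Origin at its foot.
- bottle: Green bottle, 64 mm diameter, 210 mm high; bystander. Origin at its foot.
- tape_roll: Roll of masking tape lying flat on the bay's tray behind the rail, near the fan, 104 mm across, 24 mm high; bystander.
- tube: Cardboard tube lying on the table, 42 mm diameter, 170 mm long; bystander.
- shell: Grey pulp half-shell lying on its rim, 110 mm across, 55 mm high; bystander.
- brush: Paste brush, 200 mm long, lying along the bay's y on its tray behind the rail; bystander.

How it is judged:
By the outcome, as a careful person would: the job done as asked, in the order asked, and still so for the second after the job is handed in, with the robot touching nothing.
It also fails if it takes over 72 s, if anything falls off the work surface, if the arm or the gripper's body presses on something with over 40 N, if the wrist force passes 120 N, or if a joint passes its speed limit or range.

### The arm

A 6-joint arm with a two-finger parallel gripper is mounted at the origin on the work surface. World frame = base frame: x ahead of the robot, y to its left, z up, the work surface at z = 0. Lengths are in m, angles in rad, forces in N, time in s.
With the tool pointing down it reaches from about 0.3 to 0.775 m from the base axis. Payload 14.6 kg.
Tool frame: the origin (TCP) lies on the front face of the gripper's body, between the roots of the fingers; the fingertips stand 97 mm ahead of it and the grasp point (between the pads) lies 78 mm ahead of it; z points along the fingers, x is the direction in which the jaws open and shut, and the axes are right-handed (so a half turn about z gives the same grasp; the last joint's range is limited). The gripper opens to 94 mm and grips with 3 to 60 N. Pads are 16 mm wide; open, the fingers measure 119 mm over their backs; the gripper's body (75 mm by 177 mm) begins 78 mm behind the grasp point.
Start: joints at [1.126, 0.3, 1.521, -0, 1.321, -0.067], TCP at [0.203, 0.511, 0.303] pointing down, gripper open.
Joint ranges: [-3.03, 3.03], [-0.79, 2.21], [0.23, 2.52], [-1.04, 4.18], [0, 3.07], [-2.55, 2.55]. Speed limits (rad/s): [2.22, 2.22, 2.57, 3.14, 3.14, 3.14].

### API

Orientations are given as [roll, pitch, yaw] about the fixed x, y, z axes, in that order (R = Rz(yaw) Ry(pitch) Rx(roll)).
In Python, from station import sensors, camera, ctrl gives the robot as it stands.
- The arm moves only by the tool move_arm, never from a script. Its argument "rows" is text: rows parted by semicolons, each of 6 numbers parted by spaces: the shift along the tool's x, y, z in mm, then the turn, a rotation vector about the tool's x, y, z in rad. In form: x y z wx wy wz; .... A call has 1 to 20 rows; each row shifts and turns the pose as measured when the row begins, along the tool's axes as they then stand; what a row does not reach is not made up. A row lasts 1/8 s, in which the tool goes at most 62.5 mm and 10.7 degrees, less where a joint would pass 70% of its speed; a pose out of reach is approached as far as the arm can. A call with a gripper value outside its range is refused whole. "grip" is the opening, from -1 (shut) to 1 (fully open), set as the call begins (left out, the last holds). The fingers move at their own pace and stop on an object; "newtons" is the grip in N (left out, the last holds). Time passes only in rows, so rows that do not move let the fingers close. It gives the time, the measured TCP pose, the force and the opening at its end, in the units of the state.
- sensors.get_obs(): the state, without advancing time (a new reading comes with each control period).
- camera(name): name is "scene" or "top" or "wrist"; returns a dict with "color" (384x512x3 uint8, blue, green, red), "z_map" (384x512 float32, m along the optical axis (not along the pixel's ray), 0 where there is no reading), "mtx" (3x3 intrinsics, pixels), "position" and "attitude" of the camera in the world; the wrist camera has in their place "hand_eye" (4x4, takes a point from camera to tool coordinates, whose origin is the TCP and whose axes are the tool frame's). Camera axes: x right, y down, z forward; pixel columns grow to the right and rows downward; lengths in m; the calibration is good to about 2 mm. A picture is of the moment at which its call begins: read the wrist's pose just before it.
- ctrl.hand_in(): hands the job in, once; it reports no verdict.
The state is a dict: "time_s": time; "qpos": joint angles; "joint_vel": joint speeds; "tau": joint torques, N m; "ee_pos": TCP position; "eef_rot": TCP orientation; "force": force on the tool from outside, world axes, zero at the start; "moment": the same for the moment, N m; "grip_width": finger opening in m.
Only numpy, scipy, OpenCV 4.12 (cv2) and the standard library are available. Lean on these libraries where they do the work, as an engineer would, in place of code of your own. Each camera call takes 0.05 s, during which the arm holds its last target.

## Working session

There is one attempt and no reset: what is moved stays moved. The work goes in short steps, Python scripts to look and compute and a tool call to move; the robot and the scene stay as the last step left them, time stands still between calls to the robot, and variables do not carry over. Pictures are saved under pics/ and viewed, and the job is handed in when it is done.

Besides the shell and the picture viewer there is one more tool, called by a JSON object that holds its "api" and its "payload", one argument or row to a line. move_arm: Moves the arm, as the interface text tells. Its arguments: {"type":"object","properties":{"rows":{"type":"string"},"grip":{"type":"number"},"newtons":{"type":"number"}},"required":["rows"]}

```bash
ls; mkdir -p pics; python3 - <<'E'
from station import sensors, camera
import cv2,numpy as np
o=sensors.get_obs()
for k,v in o.items(): print(k,np.round(v,4))
for n in ["scene","top","wrist"]:
    c=camera(n); cv2.imwrite(f"pics/{n}0.png",c["color"]); np.savez(f"{n}0.npz",**c)
    print(n,np.round(c["mtx"],1).tolist(),[ (k,np.round(c[k],4).tolist()) for k in c if k in("position","attitude","hand_eye")])
E
```

```text
pics
time_s 0.0
qpos [ 1.1264  0.3004  1.5216 -0.      1.3207 -0.0666]
joint_vel [ 0.0011  0.0007  0.0004  0.0007 -0.0013 -0.0003]
tau [ 6.00000e-04 -5.31811e+01 -3.52737e+01  7.08000e-02  2.43000e-02
 -1.00000e-04]
ee_pos [0.2028 0.5111 0.3021]
eef_rot [-3.1415e+00  1.1000e-03  1.1930e+00]
force [0.429  0.4612 0.0085]
moment [0.0488 0.0298 0.0086]
grip_width 0.0938
scene [[404.5, 0.0, 256.1], [0.0, 404.5, 192.2], [0.0, 0.0, 1.0]] [('position', [1.1648, -0.1386, 1.0358]), ('attitude', [-2.4888, -0.0178, 1.3943])]
top [[496.4, 0.0, 257.6], [0.0, 496.4, 193.0], [0.0, 0.0, 1.0]] [('position', [0.2985, -0.0091, 1.4903]), ('attitude', [-2.9689, -0.0096, -1.5554])]
wrist [[303.1, 0.0, 252.4], [0.0, 303.1, 191.2], [0.0, 0.0, 1.0]] [('hand_eye', [[1.0, -0.0003, 0.0004, 0.0007], [0.0002, 0.9658, 0.2592, -0.0744], [-0.0005, -0.2592, 0.9658, -0.0833], [0.0, 0.0, 0.0, 1.0]])]
```

View pics/scene0.png

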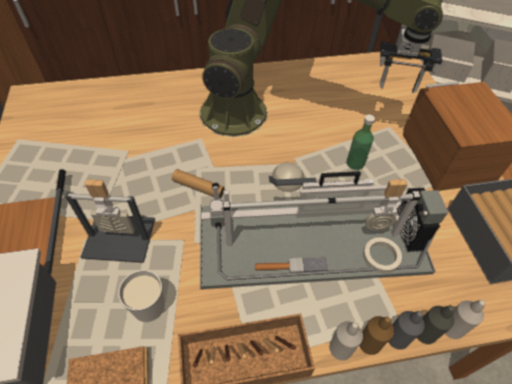

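View pics/top0.png

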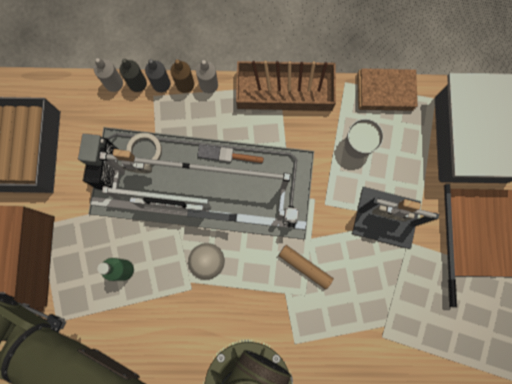

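View pics/wrist0.png

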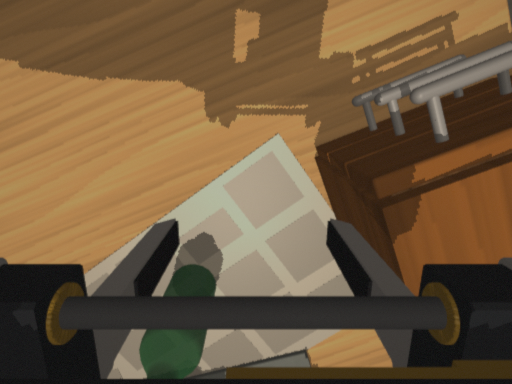

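The top view shows the bay with the fan at left (100,160), the stand with the carrier at right (395,215), the gate handle at (160,203) and the roller near (290,215). I'll zoom in to measure.

```bash
cat > h.py <<'E'
import numpy as np,cv2
from scipy.spatial.transform import Rotation as R
def load(n): return dict(np.load(n+".npz"))
def pose(c):
    return R.from_euler('xyz',c["attitude"]).as_matrix(), c["position"]
def unp(c,u,v,z=None,d=None):
    M,p=pose(c); K=c["mtx"]; ray=M@np.array([(u-K[0,2])/K[0,0],(v-K[1,2])/K[1,1],1])
    if z is not None: d=(z-p[2])/ray[2]
    if d is None: d=c["z_map"][int(round(v)),int(round(u))]
    return p+ray*d
def proj(c,P):
    M,p=pose(c); q=(np.atleast_2d(P)-p)@M; K=c["mtx"]
    return np.c_[q[:,0]/q[:,2]*K[0,0]+K[0,2], q[:,1]/q[:,2]*K[1,1]+K[1,2]]
def cloud(c):
    M,p=pose(c); K=c["mtx"]; z=c["z_map"]; v,u=np.mgrid[:z.shape[0],:z.shape[1]]
    q=np.stack([(u-K[0,2])/K[0,0]*z,(v-K[1,2])/K[1,1]*z,z],-1)
    return q@M.T+p, z>0
def crop(c,name,x0,y0,x1,y1,s):
    cv2.imwrite(name,cv2.resize(c["color"][y0:y1,x0:x1],None,fx=s,fy=s,interpolation=cv2.INTER_CUBIC))
E
python3 - <<'E'
from h import *
t=load("top0"); s=load("scene0")
crop(t,"pics/tbay.png",70,120,330,250,3)
crop(s,"pics/sbay.png",190,160,450,290,3)
crop(t,"pics/tst.png",330,170,450,260,6)
crop(s,"pics/sst.png",50,160,170,270,5)
E
```

```text
(no output)
```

View pics/tbay.png

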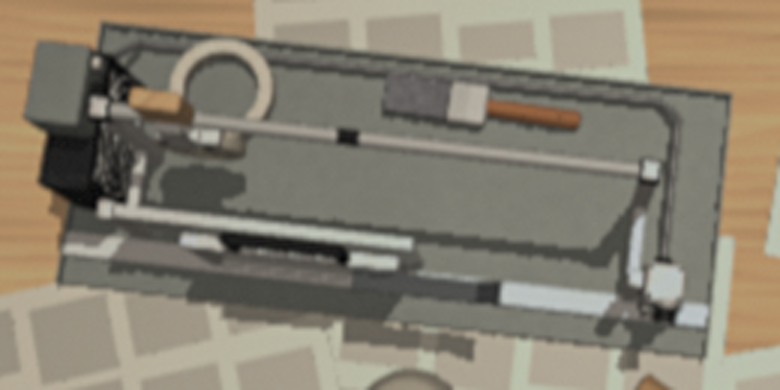

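View pics/sbay.png

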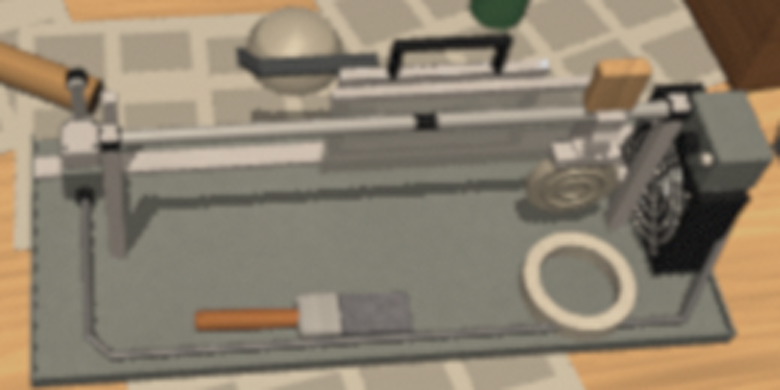

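View pics/tst.png

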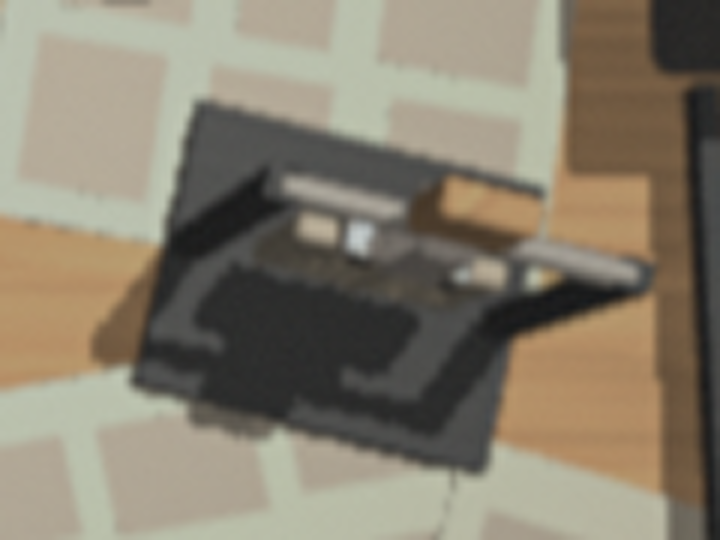

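View pics/sst.png

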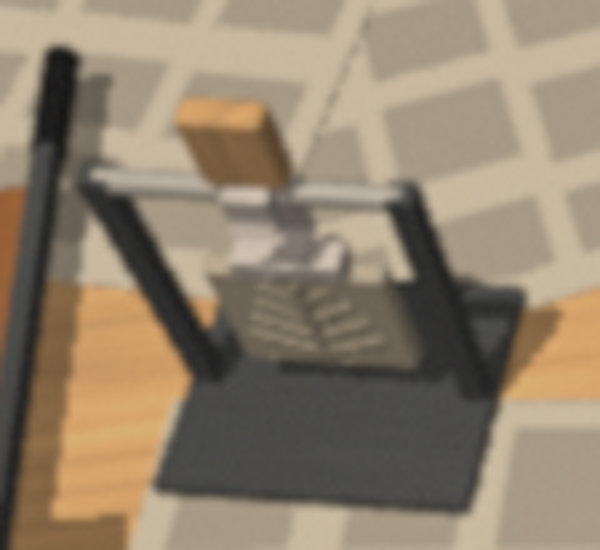

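```bash
python3 - <<'E'
from h import *
t=load("top0"); s=load("scene0")
f=lambda u,v:(70+(u+.5)/3-.5,120+(v+.5)/3-.5)
g=lambda u,v:(190+(u+.5)/3-.5,160+(v+.5)/3-.5)
print("tray t",[np.round(unp(t,*f(*p),z=.01),4)[:2].tolist() for p in [(104,24),(730,95),(703,355),(58,283)]])
print("tray s",[np.round(unp(s,*g(*p),z=.01),4)[:2].tolist() for p in [(733,335),(36,383)]])
print("posts t +y,-y",[np.round(unp(t,*f(*p),z=.211),4)[:2].tolist() for p in [(99,106),(650,170)]])
print("posts s +y,-y",[np.round(unp(s,*g(*p),z=.211),4)[:2].tolist() for p in [(680,103),(110,137)]])
print("mark t",np.round(unp(t,*f(348,136),z=.207),4)," s",np.round(unp(s,*g(426,121),z=.205),4))
print("handle t",[np.round(unp(t,*f(*p),z=.187),4)[:2].tolist() for p in [(228,242),(346,255)]])
print("handle s",[np.round(unp(s,*g(*p),z=.187),4)[:2].tolist() for p in [(396,43),(507,41)]])
a=lambda u,v:(330+(u+.5)/6-.5,170+(v+.5)/6-.5)
b=lambda u,v:(50+(u+.5)/5-.5,160+(v+.5)/5-.5)
print("stand base t",[np.round(unp(t,*a(*p),z=.012),4)[:2].tolist() for p in [(200,102),(545,190),(487,472),(137,380)]])
print("stand rail top t",[np.round(unp(t,*a(*p),z=.206),4)[:2].tolist() for p in [(280,182),(645,275)]])
print("stand rail s",[np.round(unp(s,*b(*p),z=.206),4)[:2].tolist() for p in [(405,190),(90,175)]])
# depth tests
P,ok=cloud(s)
m=ok&(P[...,2]>.232)&(P[...,2]<.31)
for nm,(x0,x1,y0,y1) in dict(grip=(75,120,170,205),disc=(380,410,175,205)).items():
    mm=np.zeros_like(m); mm[y0:y1,x0:x1]=m[y0:y1,x0:x1]
    q=P[mm]; print(nm,len(q),q.min(0).round(3),q.max(0).round(3),q.mean(0).round(3))
P,ok=cloud(t)
m=ok&(P[...,2]>.232)&(P[...,2]<.31)
for nm,(x0,x1,y0,y1) in dict(grip=(330,450,170,260),disc=(100,150,130,180)).items():
    mm=np.zeros_like(m); mm[y0:y1,x0:x1]=m[y0:y1,x0:x1]
    q=P[mm]; print(nm,len(q),q.min(0).round(3),q.max(0).round(3),q.mean(0).round(3))
E
```

```text
tray t [[0.7537, 0.4574], [0.6899, -0.1876], [0.423, -0.1597], [0.4844, 0.4848]]
tray s [[0.7512, 0.4601], [0.69, -0.1846]]
posts t +y,-y [[0.6168, 0.3933], [0.5676, -0.0928]]
posts s +y,-y [[0.6192, 0.3939], [0.575, -0.0941]]
mark t [0.5945 0.1737 0.207 ]  s [0.5979 0.174  0.205 ]
handle t [[0.5012, 0.2786], [0.4913, 0.174]]
handle s [[0.4956, 0.1791], [0.5097, 0.2808]]
stand base t [[0.5818, -0.3386], [0.5396, -0.5119], [0.3975, -0.4773], [0.4403, -0.3042]]
stand rail top t [[0.5095, -0.3297], [0.4712, -0.4881]]
stand rail s [[0.5079, -0.3301], [0.4724, -0.4873]]
grip 266 [ 0.483 -0.426  0.232] [ 0.508 -0.381  0.27 ] [ 0.499 -0.402  0.255]
disc 254 [0.603 0.307 0.232] [0.624 0.352 0.27 ] [0.617 0.327 0.255]
grip 180 [ 0.479 -0.426  0.233] [ 0.504 -0.381  0.272] [ 0.49  -0.401  0.259]
disc 175 [0.6   0.308 0.232] [0.621 0.352 0.272] [0.609 0.328 0.259]
```

```bash
cat >> h.py <<'E'
# bay frame
BM=np.array([0.592,0.1252]); BY=-0.097
def bay(x,y,z): 
    c,s=np.cos(BY),np.sin(BY); return np.array([BM[0]+c*x-s*y,BM[1]+s*x+c*y,z])
def inbay(P):
    c,s=np.cos(BY),np.sin(BY); d=np.array(P)[:2]-BM; return np.array([c*d[0]+s*d[1],-s*d[0]+c*d[1],P[2]])
def go(P,yaw):
    from station import sensors
    o=sensors.get_obs(); Rc=R.from_euler('xyz',o["eef_rot"]); Rt=R.from_euler('xyz',[np.pi,0,yaw])
    d=Rc.inv().apply(np.array(P)-o["ee_pos"])*1000; w=(Rc.inv()*Rt).as_rotvec()
    d2=Rt.inv().apply(np.array(P)-o["ee_pos"])*1000
    print("shift(cur axes)",d.round(1),"turn",w.round(3),"| shift in final axes",d2.round(1))
E
python3 - <<'E'
from h import *
t=load("top0"); s=load("scene0")
for c in (t,s):
    P,ok=cloud(c); B=np.stack([*( (lambda X:(np.cos(BY)*X[0]+np.sin(BY)*X[1],-np.sin(BY)*X[0]+np.cos(BY)*X[1]))((P[...,0]-BM[0],P[...,1]-BM[1]))),P[...,2]],-1)
    m=ok&(abs(B[...,0])<.2)&(B[...,1]>.235)&(B[...,1]<.5)
    for a in np.arange(.24,.42,.02):
        k=m&(abs(B[...,1]-a-.01)<.01); print(round(a,2),B[k][:,2].max().round(3),end=' ')
    print()
    # roller region
    k=ok&(abs(B[...,0]+.117)<.03)&(abs(B[...,1]+.252)<.05)&(B[...,2]>.10); q=B[k]; print("roller",len(q),q.min(0).round(3),q.max(0).round(3))
    k=ok&(abs(B[...,0]+.1)<.05)&(abs(B[...,1]-.09)<.1)&(B[...,2]>.165)&(B[...,2]<.21); q=B[k]; print("handle",len(q),q.min(0).round(3),q.max(0).round(3))
    k=ok&(abs(B[...,0])<.03)&(B[...,1]>-.19)&(B[...,1]<.15)&(B[...,2]>.18); q=B[k]; print("rail",len(q),np.polyfit(q[:,1],q[:,0],1).round(4),q[:,2].max())
    k=ok&(B[...,2]>.03)&(B[...,0]<-.13)&(B[...,1]>-.4)&(B[...,1]<.5)&(P[...,0]>.2)&(B[...,2]<.25); q=P[k]
    print('front stuff max z',q[:,2].max())
print(proj(t,bay(-.117,-.252,.135)),proj(s,bay(-.117,-.252,.135)))
go([.203,.511,.38],1.474)
E
```

```text
0.24 0.213 0.26 0.217 0.28 0.207 0.3 0.212 0.32 0.209 0.34 0.032 0.36 0.012 0.38 0.011 0.4 0.012 
roller 84 [-0.127 -0.26   0.101] [-0.087 -0.212  0.153]
handle 226 [-0.108  0.041  0.165] [-0.094  0.153  0.197]
rail 680 [ 0.0018 -0.0018] 0.2151142859575208
front stuff max z 0.23000555420443436
0.24 0.211 0.26 0.215 0.28 0.208 0.3 0.206 0.32 0.207 0.34 0.091 0.36 0.009 0.38 0.009 0.4 0.009 
roller 100 [-0.124 -0.259  0.101] [-0.088 -0.212  0.15 ]
handle 239 [-0.106  0.041  0.165] [-0.09   0.153  0.194]
rail 720 [0.0018 0.003 ] 0.21151404101470772
front stuff max z 0.2499701683403206
[[292.0887566  223.71012655]] [[214.54834607 186.73755332]]
shift(cur axes) [ -0.1   0.2 -77.8] turn [-0.     0.001 -0.281] | shift in final axes [ -0.1   0.2 -77.8]
```

{"api": "move_arm", "payload": {
  "rows": "0 0 -40 0 0 -0.14; 0 0 -40 0 0 -0.14; 0 0 0 0 0 0",
  "grip": -1,
  "newtons": 20
}}

```text
time_s: 0.52
ee_pos: [0.2028, 0.511, 0.3833]
eef_rot: [-3.14, 0.003, 1.481]
force: [0.6, 0.3, -0.7]
grip_width: 0.0671
```

```bash
sed -i 's/BY=-0.097/BY=-0.0985/' h.py; python3 - <<'E'
from h import *
print(bay(-.117,-.195,.38)); go(bay(-.117,-.195,.38),np.pi/2+BY)
E
```

```text
[ 0.45639067 -0.05734892  0.38      ]
shift(cur axes) [-543.4  303.3    4.8] turn [-0.001  0.003  0.009] | shift in final axes [-540.7  308.3    3.3]
```

{"api": "move_arm", "payload": {
  "rows": "-54 30 0 0 0 0;-54 30 0 0 0 0;-54 30 0 0 0 0;-54 30 0 0 0 0;-54 30 0 0 0 0;-54 30 0 0 0 0;-54 30 0 0 0 0;-54 30 0 0 0 0;-54 30 0 0 0 0;-54 30 0 0 0 0;0 0 0 0 0 0"
}}

```text
time_s: 1.9
ee_pos: [0.4502, -0.0658, 0.3733]
eef_rot: [-3.128, 0.011, 1.466]
force: [-0.5, 0.6, -0.3]
grip_width: 0.0004
```

```bash
cat >> h.py <<'E'
def wshot(name):
    from station import sensors,camera
    o=sensors.get_obs(); c=camera("wrist"); T=np.eye(4); T[:3,:3]=R.from_euler('xyz',o["eef_rot"]).as_matrix(); T[:3,3]=o["ee_pos"]
    W=T@c["hand_eye"]; c["position"]=W[:3,3]; c["attitude"]=R.from_matrix(W[:3,:3]).as_euler('xyz')
    np.savez(name+".npz",color=c["color"],z_map=c["z_map"],mtx=c["mtx"],position=c["position"],attitude=c["attitude"])
    cv2.imwrite(f"pics/{name}.png",c["color"]); return c
def shot(n,name):
    from station import camera
    c=camera(n); np.savez(name+".npz",**c); cv2.imwrite(f"pics/{name}.png",c["color"]); return c
E
python3 - <<'E'
from h import *
wshot("w1"); go(bay(-.117,-.195,.38),np.pi/2+BY)
E
```

```text
shift(cur axes) [ 7.5  5.8 -6.7] turn [-0.013  0.01  -0.005] | shift in final axes [ 7.5  5.9 -6.5]
```

View pics/w1.png

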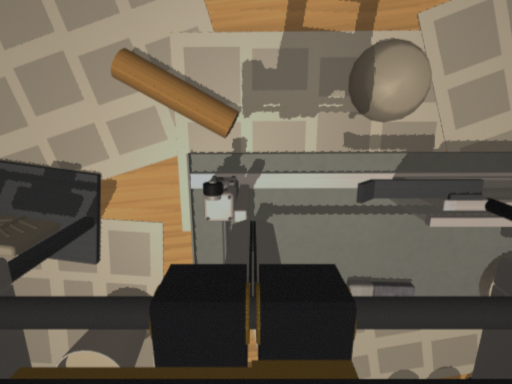

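```bash
python3 - <<'E'
from h import *
c=load("w1"); crop(c,"pics/w1c.png",180,140,310,270,6)
P,ok=cloud(c)
m=np.zeros_like(ok); m[175:200,198:226]=1; 
k=m&ok&(P[...,2]>.125)&(P[...,2]<.16); 
vs,us=np.where(k); q=np.array([inbay(p) for p in P[k]]); print(len(q),q.min(0).round(3),q.max(0).round(3),np.median(q,0).round(3))
print(inbay(unp(c,212,187,z=.146)), proj(c,bay(-.117,-.252,.146)))
t=proj(c,[bay(0,y,.2) for y in(-.2,0,.0)]);print(t)
k=ok&(P[...,2]>.15)&(P[...,2]<.24); m=np.zeros_like(ok); m[140:250,340:]=1; k&=m
q=np.array([inbay(p) for p in P[k]]); print(q.min(0).round(3),q.max(0).round(3))
h=q[(q[:,2]>.178)&(q[:,2]<.2)]; print(h.min(0),h.max(0))
E
```

```text
341 [-0.125 -0.26   0.131] [-0.106 -0.239  0.149] [-0.118 -0.249  0.144]
[-0.12091638 -0.24863069  0.146     ] [[208.97764304 190.60026354]]
[[258.62068469 319.34160701]
 [463.89636742 319.55755996]
 [463.89636742 319.55755996]]
[-0.127 -0.1    0.15 ] [-0.093  0.05   0.183]
[-0.10393937  0.03917415  0.17825489] [-0.09394515  0.04343084  0.18253152]
```

View pics/w1c.png

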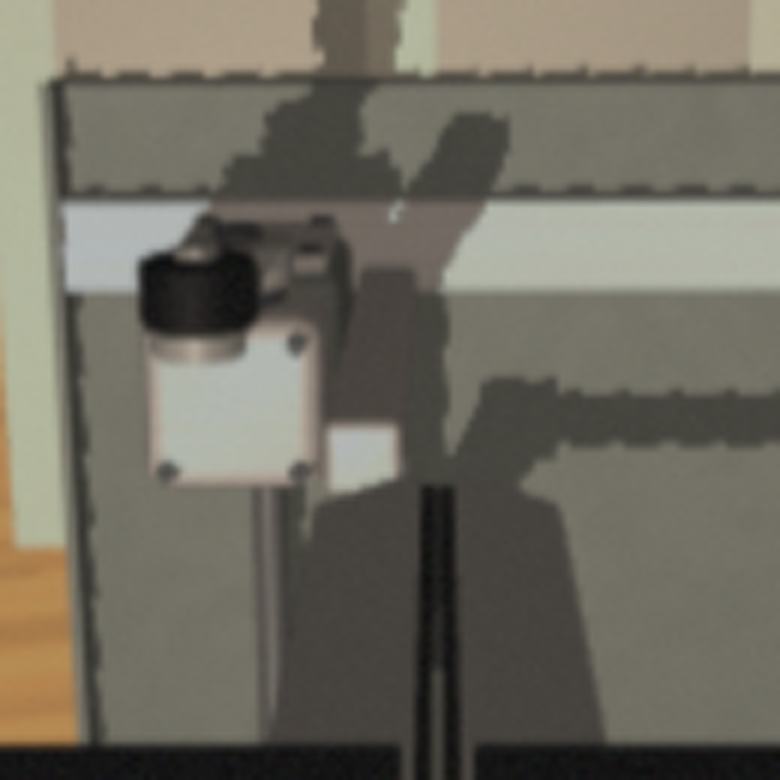

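{"api": "move_arm", "payload": {
  "rows": "7 6 30 -0.013 0.01 0;0 0 50 0 0 0;0 0 50 0 0 0;0 0 25 0 0 0; 0 0 0 0 0 0"
}}

```text
time_s: 2.58
ee_pos: [0.4537, -0.052, 0.2126]
eef_rot: [-3.14, -0.001, 1.469]
force: [0.8, 0.6, 0.3]
grip_width: 0.0002
```

```bash
python3 - <<'E'
from h import *
from station import sensors
print(inbay(sensors.get_obs()["ee_pos"]))
go(bay(-.118,-.20,.215),np.pi/2+BY)
E
```

```text
[-0.12023515 -0.18993356  0.21257398]
shift(cur axes) [-10.1   2.3  -2.4] turn [-0.001 -0.001 -0.004] | shift in final axes [-10.1   2.2  -2.4]
```

{"api": "move_arm", "payload": {
  "rows": "-12 2 -2 0 0 0; -12 0 0 0 0 0; 0 0 0 0 0 0"
}}

```text
time_s: 2.95
ee_pos: [0.4538, -0.0771, 0.2176]
eef_rot: [3.139, -0.0, 1.469]
force: [-0.2, 0.3, -1.0]
grip_width: 0.0007
```

```bash
python3 - <<'E'
from h import *
from station import sensors
o=sensors.get_obs(); print(inbay(o["ee_pos"]),o["force"])
c=wshot("w2"); crop(c,"pics/w2c.png",180,140,340,270,4)
E
```

```text
[-0.11763783 -0.21490382  0.217601  ] [-0.22016479  0.28755563 -1.04329223]
```

View pics/w2c.png

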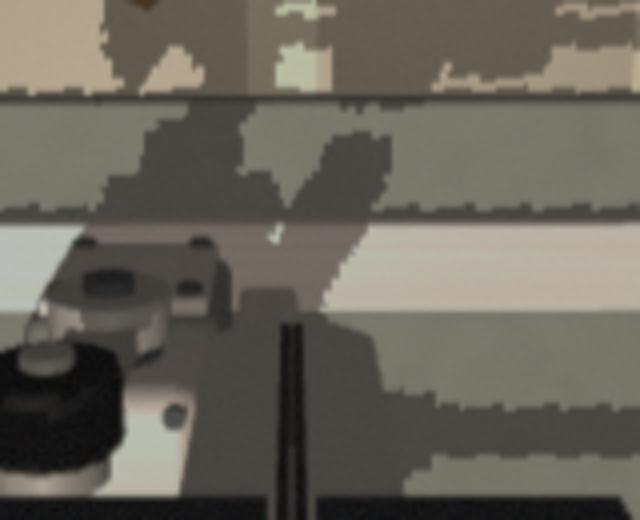

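{"api": "move_arm", "payload": {
  "rows": "-12 0 3 0 0 0; -12 0 2 0 0 0; -12 0 0 0 0 0; -12 0 0 0 0 0; -6 0 0 0 0 0;0 0 0 0 0 0"
}}

```text
time_s: 3.75
ee_pos: [0.4473, -0.1335, 0.211]
eef_rot: [-3.141, -0.006, 1.468]
force: [1.6, 5.2, 2.5]
grip_width: 0.0004
```

```bash
python3 - <<'E'
from h import *
from station import sensors
o=sensors.get_obs(); print(inbay(o["ee_pos"]),o["force"])
c=wshot("w3"); crop(c,"pics/w3c.png",180,140,340,270,4)
E
```

```text
[-0.11857515 -0.27170871  0.21101355] [1.5911532  5.18953401 2.51386269]
```

View pics/w3c.png

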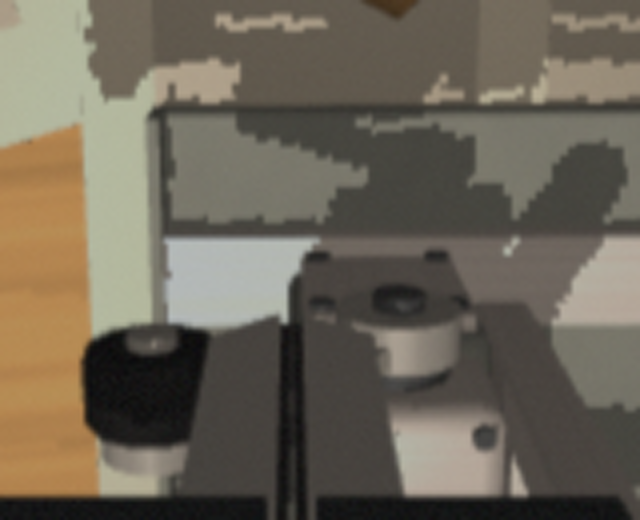

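The roller is pushed well past the click (5 N, about 0.85 rad). I'll retract along the bay's +y and check that it springs back.

{"api": "move_arm", "payload": {
  "rows": "15 0 0 0 0 0; 20 0 0 0 0 0; 20 0 0 0 0 0; 20 0 0 0 0 0; 0 0 0 0 0 0"
}}

```text
time_s: 4.42
ee_pos: [0.4551, -0.0557, 0.2116]
eef_rot: [3.141, -0.004, 1.468]
force: [0.2, -0.2, 0.2]
grip_width: 0.0006
```

```bash
python3 - <<'E'
from h import *
from station import sensors
o=sensors.get_obs(); print(inbay(o["ee_pos"]),o["force"])
c=wshot("w4"); crop(c,"pics/w4c.png",180,140,340,270,4)
E
```

```text
[-0.11843135 -0.19348287  0.21163638] [ 0.15293907 -0.21274654  0.1713909 ]
```

View pics/w4c.png

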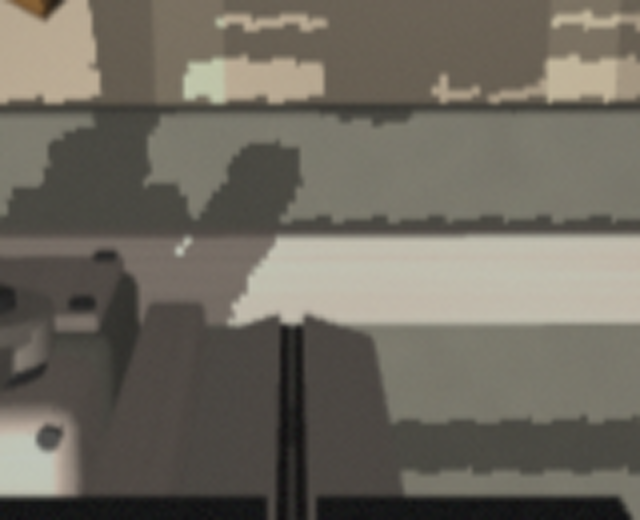

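{"api": "move_arm", "payload": {
  "rows": "0 0 -45 0 0 0;0 0 -45 0 0 0.17;0 0 -45 0 0 0.17;0 0 -45 0 0 0.17;0 0 -45 0 0 0.17;0 0 0 0 0 0.17;0 0 0 0 0 0.17;0 0 0 0 0 0.17;0 0 0 0 0 0.17;0 0 0 0 0 0.17;0 0 0 0 0 0.17;0 0 0 0 0 0",
  "grip": 1
}}

```text
time_s: 5.98
ee_pos: [0.4533, -0.0647, 0.444]
eef_rot: [3.141, 0.0, -0.294]
force: [0.1, -0.2, -0.2]
grip_width: 0.0938
```

```bash
python3 - <<'E'
from h import *
go([.4935,-.4035,.44],-.233)
s=shot("scene","s1"); crop(s,"pics/s1c.png",190,160,290,220,6)
E
```

```text
shift(cur axes) [136.7 312.6   4.2] turn [ 0.001  0.    -0.061] | shift in final axes [117.4 320.3   4. ]
```

View pics/s1c.png

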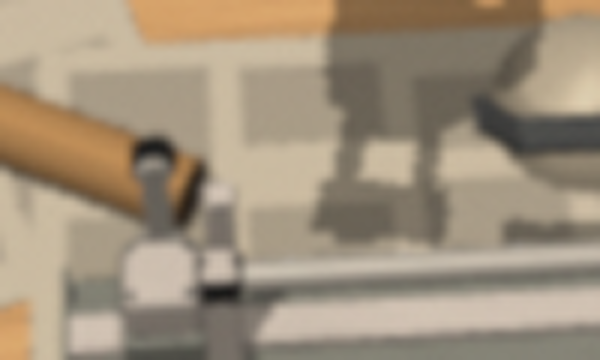

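The roller at crop (153,148) is upright again. Next I'll go above the carrier.

{"api": "move_arm", "payload": {
  "rows": "0 0 0 0 0 -0.06;24 55 0 0 0 0;20 55 0 0 0 0;20 55 0 0 0 0;20 55 0 0 0 0;20 55 0 0 0 0;13 45 0 0 0 0;0 0 0 0 0 0"
}}

```text
time_s: 7.02
ee_pos: [0.4993, -0.4151, 0.4427]
eef_rot: [3.141, 0.001, -0.193]
force: [0.0, -0.2, -0.9]
grip_width: 0.0939
```

```bash
python3 - <<'E'
from h import *
go([.4935,-.4035,.44],-.233)
c=wshot("w5")
P,ok=cloud(c); k=ok&(P[...,2]>.235)&(P[...,2]<.29)&(abs(P[...,0]-.4935)<.05)&(abs(P[...,1]+.4035)<.05)
q=P[k]; print(len(q),q.min(0).round(4),q.max(0).round(4))
top=q[q[:,2]>.266]; r=cv2.minAreaRect((top[:,:2]*1000).astype(np.float32)); print(r)
k=ok&(P[...,2]>.2)&(P[...,2]<.212); q=P[k]; print(len(q))
vs,us=np.where(k); print(us.min(),us.max(),vs.min(),vs.max()); 
f=np.polyfit(q[:,1],q[:,0],1); print(f,np.polyval(f,-.4035))
E
```

```text
shift(cur axes) [ -7.9 -10.2   2.7] turn [0.    0.001 0.04 ] | shift in final axes [-8.3 -9.9  2.7]
1010 [ 0.4802 -0.4262  0.2351] [ 0.5053 -0.3821  0.2682]
((492.99090576171875, -404.4258117675781), (39.72467041015625, 14.85504150390625), 75.79620361328125)
1481
229 259 94 251
[0.24498034 0.59198595] 0.49313637685441436
```

View pics/w5.png

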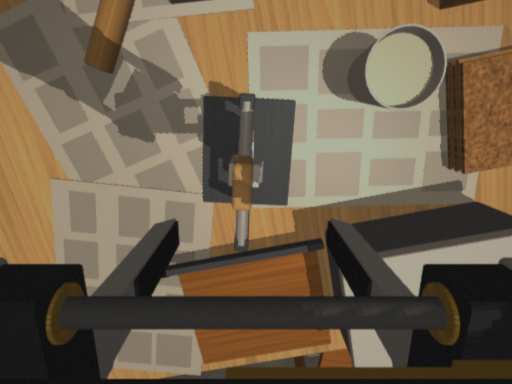

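```bash
python3 - <<'E'
from h import *
go([.493,-.4043,.323],-.242)
E
```

```text
shift(cur axes) [ -8.2  -7.9 120.3] turn [0.    0.    0.049] | shift in final axes [ -8.6  -7.5 120.3]
```

{"api": "move_arm", "payload": {
  "rows": "-8 -11 0 0 0 0.047;0 0 40 0 0 0;0 0 40 0 0 0;0 0 30 0 0 0;0 0 0 0 0 0"
}}

```text
time_s: 7.7
ee_pos: [0.494, -0.3956, 0.3336]
eef_rot: [3.139, -0.004, -0.225]
force: [-0.4, -0.8, 1.2]
grip_width: 0.0939
```

```bash
python3 - <<'E'
from h import *
go([.493,-.4043,.323],-.242)
c=wshot("w6")
E
```

```text
shift(cur axes) [ 0.9  8.7 10.6] turn [ 0.002 -0.004  0.017] | shift in final axes [ 1.1  8.7 10.6]
```

View pics/w6.png

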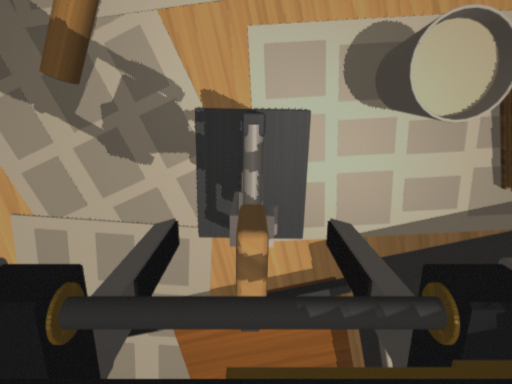

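{"api": "move_arm", "payload": {
  "rows": "1 9 10 0 0 0.017;0 0 0 0 0 0"
}}

```text
time_s: 8.0
ee_pos: [0.4936, -0.4053, 0.328]
eef_rot: [3.136, -0.01, -0.241]
force: [0.0, -0.7, -0.4]
grip_width: 0.0942
```

{"api": "move_arm", "payload": {
  "rows": "0 0 0 0 0 0;0 0 0 0 0 0;0 0 0 0 0 0;0 0 0 0 0 0;0 0 0 0 0 0;0 0 0 0 0 0",
  "grip": -1,
  "newtons": 30
}}

```text
time_s: 8.75
ee_pos: [0.4938, -0.4055, 0.3296]
eef_rot: [3.135, -0.012, -0.241]
force: [-0.5, -0.1, -0.2]
grip_width: 0.0374
```

```bash
python3 - <<'E'
from h import *
from station import sensors
o=sensors.get_obs();print(o["ee_pos"],o["force"],o["grip_width"]);
go([.493,-.4043,.323],-.242)
E
```

```text
[ 0.49378355 -0.4054876   0.32956009] [-0.47189378 -0.07067076 -0.1706992 ] 0.03744307305682219
shift(cur axes) [-1.1 -1.   6.5] turn [ 0.006 -0.012  0.001] | shift in final axes [-1.  -1.   6.6]
```

{"api": "move_arm", "payload": {
  "rows": "-1 -1 6 0.006 -0.012 0;0 0 0 0 0 0;0 0 0 0 0 0;0 0 0 0 0 0;0 0 0 0 0 0"
}}

```text
time_s: 9.38
ee_pos: [0.493, -0.4042, 0.3228]
eef_rot: [-3.141, 0.002, -0.241]
force: [-0.1, -0.3, -0.3]
grip_width: 0.018
```

{"api": "move_arm", "payload": {
  "rows": "0 0 -15 0 0 0;0 0 -13 0 0 0;0 0 0 0 0 0"
}}

```text
time_s: 9.75
ee_pos: [0.493, -0.4043, 0.3531]
eef_rot: [-3.141, 0.001, -0.241]
force: [1.0, -0.5, -3.7]
grip_width: 0.0176
```

```bash
python3 - <<'E'
from h import *
from station import sensors
o=sensors.get_obs();print(o["ee_pos"],o["force"],o["moment"],o["grip_width"]);
c=wshot("w7"); s=shot("scene","s2");crop(s,"pics/s2c.png",50,130,190,270,4)
E
```

```text
[ 0.49301796 -0.40425113  0.35307531] [ 1.04923893 -0.53389996 -3.69902477] [-0.07038795  0.03036459 -0.0032402 ] 0.01764731600015102
```

View pics/w7.png

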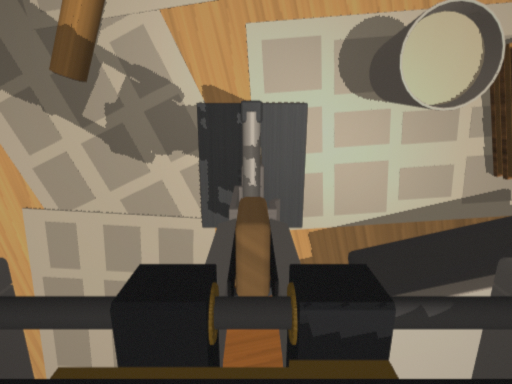

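View pics/s2c.png

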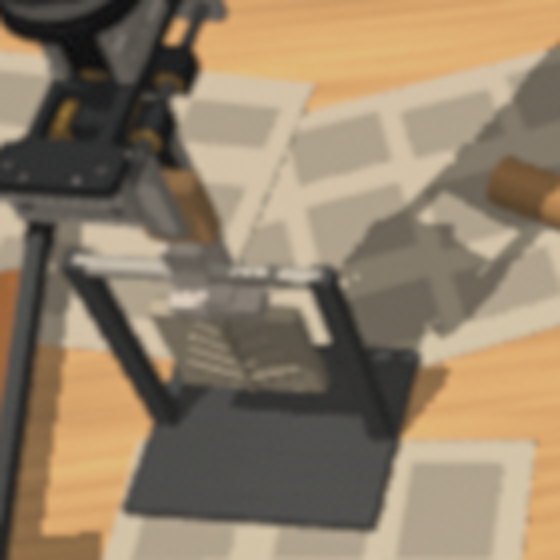

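{"api": "move_arm", "payload": {
  "rows": "-15 0 0 0 0 0;-20 0 0 0 0 0;-25 0 0 0 0 0;0 0 0 0 0 0"
}}

```text
time_s: 10.35
ee_pos: [0.433, -0.3891, 0.3495]
eef_rot: [-3.139, 0.006, -0.241]
force: [0.3, -0.4, -1.8]
grip_width: 0.0178
```

```bash
python3 - <<'E'
from h import *
from station import sensors
o=sensors.get_obs();print(o["ee_pos"],o["force"],o["moment"],o["grip_width"]);
s=shot("scene","s3");crop(s,"pics/s3c.png",50,130,190,270,4)
E
```

```text
[ 0.43298991 -0.38908997  0.34954199] [ 0.31238154 -0.36850684 -1.8064864 ] [-0.07011417 -0.05250424  0.01786685] 0.017771738495253132
```

View pics/s3c.png

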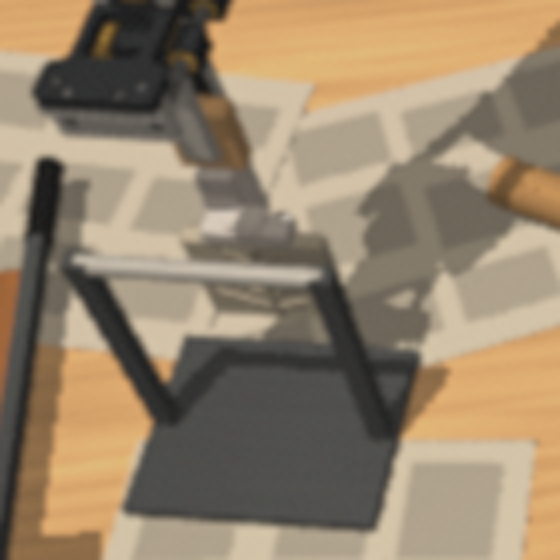

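{"api": "move_arm", "payload": {
  "rows": "0 0 -45 0 0 0;0 0 -45 0 0 -0.07;0 0 -35 0 0 -0.07;0 0 0 0 0 0"
}}

```text
time_s: 10.9
ee_pos: [0.4369, -0.3901, 0.4758]
eef_rot: [-3.136, 0.007, -0.096]
force: [-0.1, -0.7, -3.0]
grip_width: 0.018
```

```bash
python3 - <<'E'
from h import *
go(bay(-.055,-.12,.475),BY)
E
```

```text
shift(cur axes) [  49.7 -408.     2.8] turn [-0.006  0.007  0.002] | shift in final axes [  48.7 -408.1    0.8]
```

{"api": "move_arm", "payload": {
  "rows": "0 -25 0 -0.006 0.007 0;5 -40 0 0 0 0;6 -40 0 0 0 0;6 -40 0 0 0 0;6 -40 0 0 0 0;6 -40 0 0 0 0;6 -40 0 0 0 0;6 -40 0 0 0 0;6 -40 0 0 0 0;0 -30 0 0 0 0;0 -20 0 0 0 0;0 0 0 0 0 0"
}}

```text
time_s: 12.4
ee_pos: [0.5317, 0.0111, 0.4485]
eef_rot: [-3.134, 0.03, -0.117]
force: [-0.4, 0.1, -2.9]
grip_width: 0.0176
```

```bash
python3 - <<'E'
from h import *
go(bay(-.055,-.12,.475),BY)
wshot("w8"); 
E
```

```text
shift(cur axes) [ -7.    0.4 -26.3] turn [-0.008  0.03  -0.019] | shift in final axes [ -6.2   0.5 -26.5]
```

View pics/w8.png

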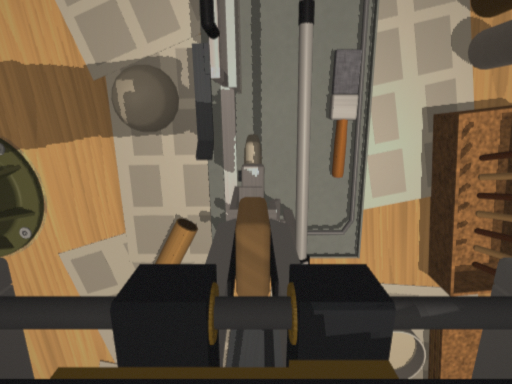

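```bash
python3 - <<'E'
from h import *
c=load("w8"); P,ok=cloud(c)
c2,s2=np.cos(BY),np.sin(BY)
X=P[...,0]-BM[0];Y=P[...,1]-BM[1]; B=np.stack([c2*X+s2*Y,-s2*X+c2*Y,P[...,2]],-1)
k=ok&(abs(B[...,0])<.03)&(B[...,1]>-.2)&(B[...,1]<.06)&(P[...,2]>.185)&(P[...,2]<.225); 
u=np.where(k); kk=k.copy(); kk[:,:285]=0; q=B[kk]; print(len(q),np.polyfit(q[:,1],q[:,0],1),q[:,2].max())
# silhouette method: rail centre columns at row 60,120,200 via z=.2
g=c["color"].astype(int).sum(2)
for v in (40,100,160,220):
    print(v,g[v,294:318].tolist())
for p in [(306,12)]: print(inbay(unp(c,*p,z=.2)))
k=ok&(B[...,1]<.02)&(B[...,1]>-.2)&(B[...,0]<-.08)&(B[...,0]>-.14)&(P[...,2]>.148)&(P[...,2]<.18);q=B[k];print("striker",q.min(0).round(3),q.max(0).round(3))
k=ok&(B[...,1]<.1)&(B[...,1]>-.05)&(B[...,0]<-.05)&(B[...,0]>-.12)&(P[...,2]>.13)&(P[...,2]<.16);q=B[k];print("pane",q.min(0).round(3),q.max(0).round(3))
E
```

```text
3343 [ 0.00116349 -0.00047294] 0.21068748800778447
40 [325, 323, 320, 313, 275, 233, 278, 322, 354, 379, 411, 452, 479, 466, 440, 417, 401, 375, 338, 328, 322, 323, 320, 321]
100 [334, 334, 327, 285, 247, 297, 334, 364, 394, 433, 484, 509, 475, 442, 414, 390, 350, 315, 334, 335, 330, 329, 324, 330]
160 [337, 322, 270, 253, 302, 342, 376, 407, 447, 500, 502, 471, 426, 400, 365, 319, 332, 337, 338, 334, 340, 335, 333, 333]
220 [214, 219, 259, 311, 351, 380, 411, 446, 489, 480, 437, 410, 378, 336, 332, 339, 340, 341, 339, 340, 335, 334, 335, 333]
[0.00036933 0.0499865  0.2       ]
striker [-0.127 -0.099  0.148] [-0.097  0.019  0.163]
pane [-0.12 -0.05  0.13] [-0.074  0.084  0.16 ]
```

{"api": "move_arm", "payload": {
  "rows": "-4 0 0 -0.008 0.03 -0.019;0 0 0 0 0 0"
}}

```text
time_s: 12.7
ee_pos: [0.5274, 0.0097, 0.4474]
eef_rot: [3.141, -0.0, -0.1]
force: [0.2, -0.1, -3.7]
grip_width: 0.0182
```

```bash
python3 - <<'E'
from h import *
go(bay(-.05,-.12,.351),BY)
E
```

```text
shift(cur axes) [ 2.9 -1.4 96.4] turn [ 0.001 -0.    -0.001] | shift in final axes [ 2.9 -1.3 96.4]
```

{"api": "move_arm", "payload": {
  "rows": "2 -1 25 0 0 0;0 0 25 0 0 0;0 0 25 0 0 0;0 0 19 0 0 0;0 0 0 0 0 0"
}}

```text
time_s: 13.32
ee_pos: [0.529, 0.0077, 0.3513]
eef_rot: [3.141, -0.003, -0.104]
force: [-0.7, 1.2, -2.8]
grip_width: 0.0182
```

```bash
python3 - <<'E'
from h import *
from station import sensors
o=sensors.get_obs(); print(o["force"],inbay(o["ee_pos"]))
go(bay(0,-.12,.351),BY)
wshot("w9"); s=shot("scene","s4");crop(s,"pics/s4c.png",190,120,350,240,5)
E
```

```text
[-0.66779092  1.16926322 -2.8491152 ] [-0.05113996 -0.12313724  0.35127428]
shift(cur axes) [51.1 -3.4  0.4] turn [ 0.001 -0.003 -0.006] | shift in final axes [51.1 -3.1  0.3]
```

View pics/s4c.png

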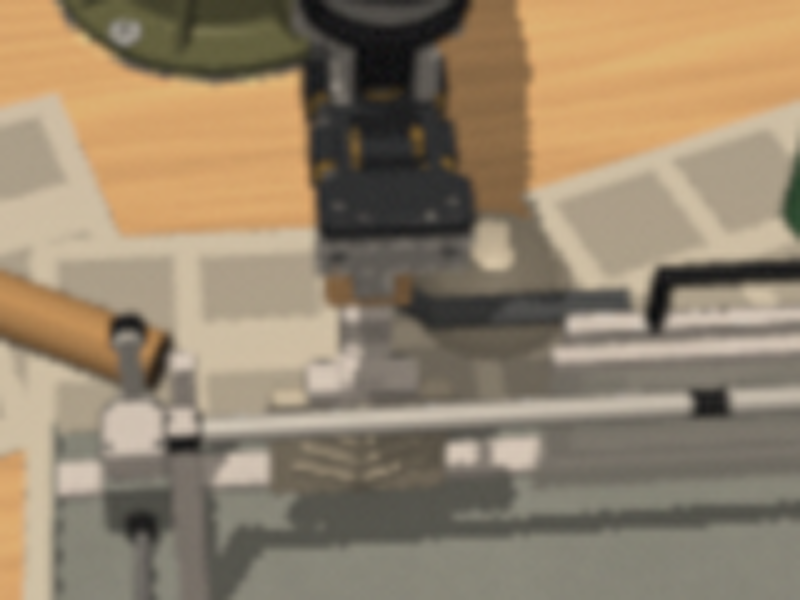

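View pics/w9.png

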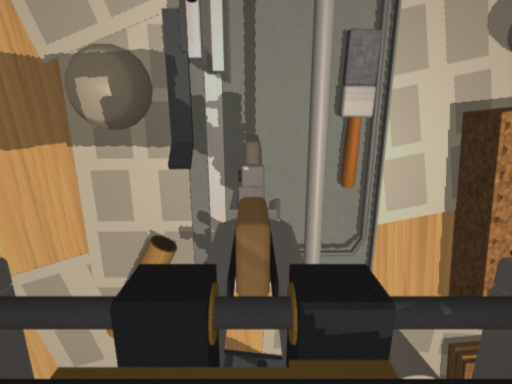

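{"api": "move_arm", "payload": {
  "rows": "14 -1 0 0 0 0;14 -1 0 0 0 0;12 0 0 0 0 0;9 0 0 0 0 0;0 0 0 0 0 0"
}}

```text
time_s: 14.05
ee_pos: [0.5804, 0.0039, 0.359]
eef_rot: [3.141, -0.013, -0.105]
force: [-0.6, -0.5, -2.7]
grip_width: 0.0177
```

```bash
python3 - <<'E'
from h import *
from station import sensors
o=sensors.get_obs(); print(o["force"],o["moment"],inbay(o["ee_pos"]))
go(bay(0,-.12,.323),BY)
wshot("w10"); s=shot("scene","s5");crop(s,"pics/s5c.png",190,120,350,240,5)
E
```

```text
[-0.56840619 -0.51903082 -2.66890106] [-0.04559372  0.12565251 -0.0345514 ] [ 0.00036667 -0.12182729  0.35902373]
shift(cur axes) [-0.9 -1.8 36. ] turn [ 0.001 -0.013 -0.007] | shift in final axes [-0.4 -1.8 36. ]
```

View pics/s5c.png

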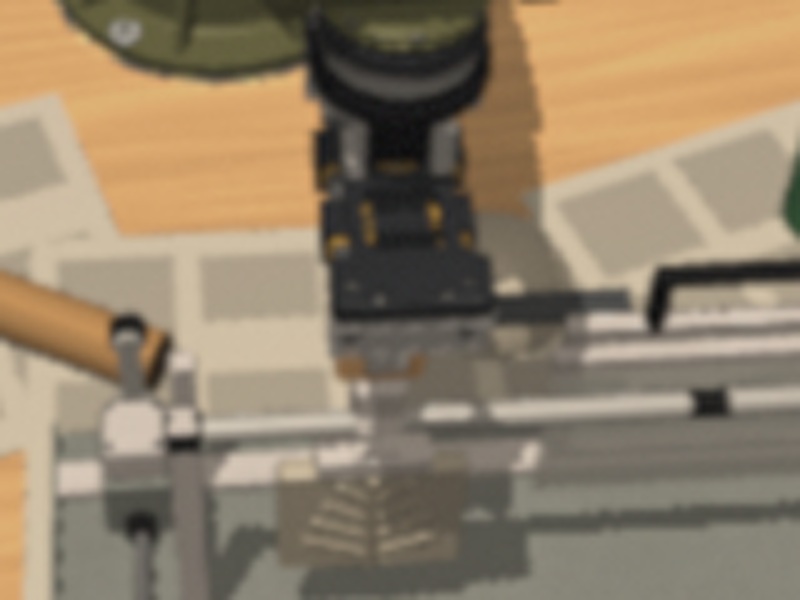

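View pics/w10.png

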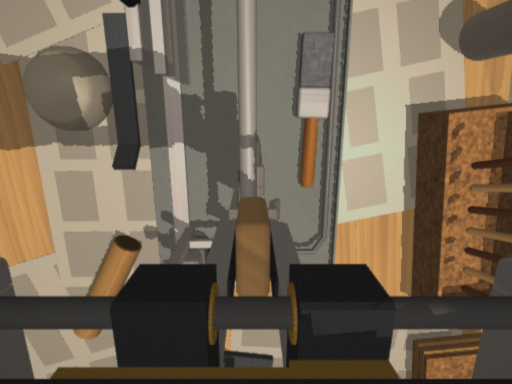

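{"api": "move_arm", "payload": {
  "rows": "0 -1 12 0 -0.013 -0.007;0 0 12 0 0 0;0 0 7 0 0 0;0 0 0 0 0 0"
}}

```text
time_s: 14.65
ee_pos: [0.5794, 0.0052, 0.3252]
eef_rot: [3.141, 0.002, -0.098]
force: [0.0, 0.3, -2.4]
grip_width: 0.0178
```

```bash
python3 - <<'E'
from h import *
from station import sensors
o=sensors.get_obs(); print(o["force"],o["moment"],inbay(o["ee_pos"]))
go(bay(0,-.12,.323),BY)
wshot("w11"); s=shot("scene","s6");crop(s,"pics/s6c.png",190,120,350,240,5)
E
```

```text
[ 0.02280063  0.32168705 -2.42140211] [-0.04597746  0.08652396  0.05243167] [-0.00072808 -0.12067223  0.32519539]
shift(cur axes) [ 0.7 -0.7  2.2] turn [0.001 0.002 0.001] | shift in final axes [ 0.7 -0.7  2.2]
```

View pics/s6c.png

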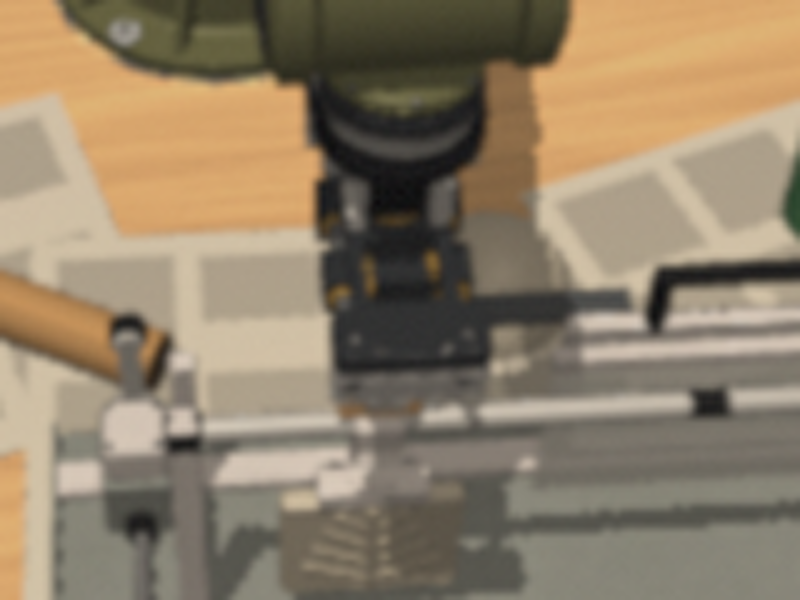

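{"api": "move_arm", "payload": {
  "rows": "0 0 1.5 0 0 0;0 -15 0 0 0 0;0 -20 0 0 0 0;0 0 0 0 0 0"
}}

```text
time_s: 15.25
ee_pos: [0.5834, 0.0432, 0.3253]
eef_rot: [3.141, -0.001, -0.097]
force: [0.6, -0.1, -3.0]
grip_width: 0.0176
```

```bash
cat > st.py <<'E'
from h import *
from station import sensors
import sys
o=sensors.get_obs(); print("F",o["force"].round(2),"M",np.round(o["moment"],2),"bay",inbay(o["ee_pos"]).round(4),"g",round(o["grip_width"],4))
go(bay(*map(float,sys.argv[1:4])),BY+float(sys.argv[4]))
E
python3 st.py 0 .05 .324 0
```

```text
F [ 0.6  -0.11 -3.  ] M [-0.13  0.05  0.05] bay [-0.0005 -0.0825  0.3253] g 0.0176
shift(cur axes) [   0.7 -132.5    1.3] turn [ 0.    -0.001  0.001] | shift in final axes [   0.5 -132.5    1.3]
```

{"api": "move_arm", "payload": {
  "rows": "0 -20 1 0 0 0;0 -25 0.5 0 0 0;0 -25 0.5 0 0 0;0 -20 0.5 0 0 0;0 0 0 0 0 0"
}}

```text
time_s: 15.88
ee_pos: [0.5923, 0.1393, 0.3228]
eef_rot: [-3.141, -0.001, -0.096]
force: [-0.0, 0.7, -0.8]
grip_width: 0.0181
```

```bash
python3 st.py 0 .05 .324 0
```

```text
F [-0.04  0.67 -0.79] M [0.11 0.07 0.  ] bay [-0.0011  0.014   0.3228] g 0.0181
shift(cur axes) [  1.2 -36.   -1.2] turn [-0.    -0.001  0.003] | shift in final axes [  1.1 -36.   -1.2]
```

```bash
python3 - <<'E'
from h import *
from station import sensors
print(inbay(sensors.get_obs()["ee_pos"]))
w=wshot("w12"); s=shot("scene","s7"); t=shot("top","t7")
crop(s,"pics/s7c.png",280,160,380,240,8); crop(w,"pics/w12c.png",200,60,320,220,4); crop(t,"pics/t7c.png",130,140,230,220,8)
E
```

```text
[-0.00111762  0.01401753  0.32277072]
```

View pics/s7c.png

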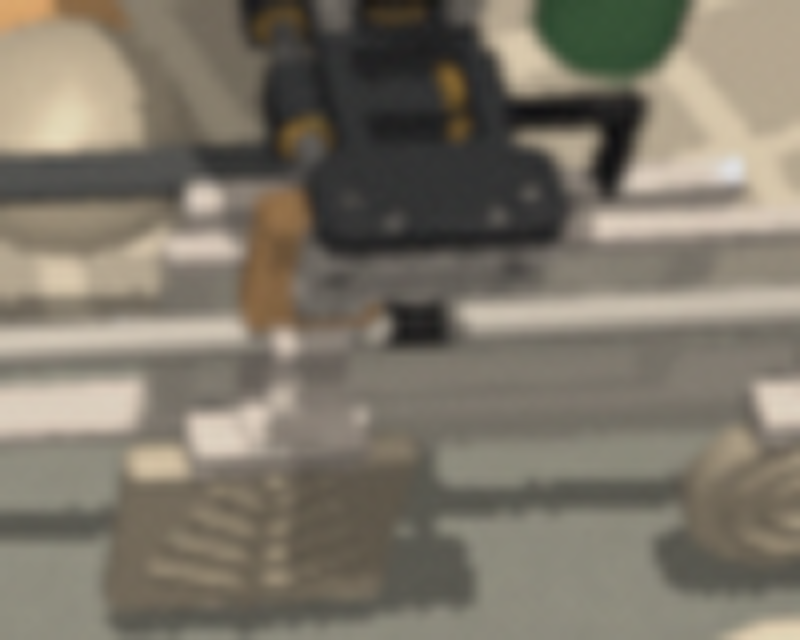

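View pics/w12c.png

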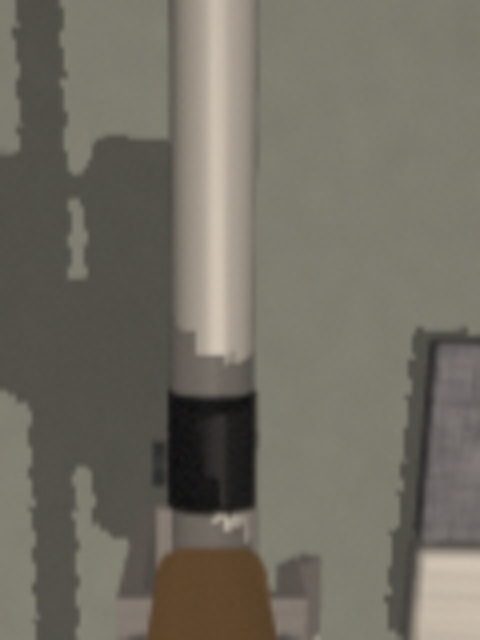

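View pics/t7c.png

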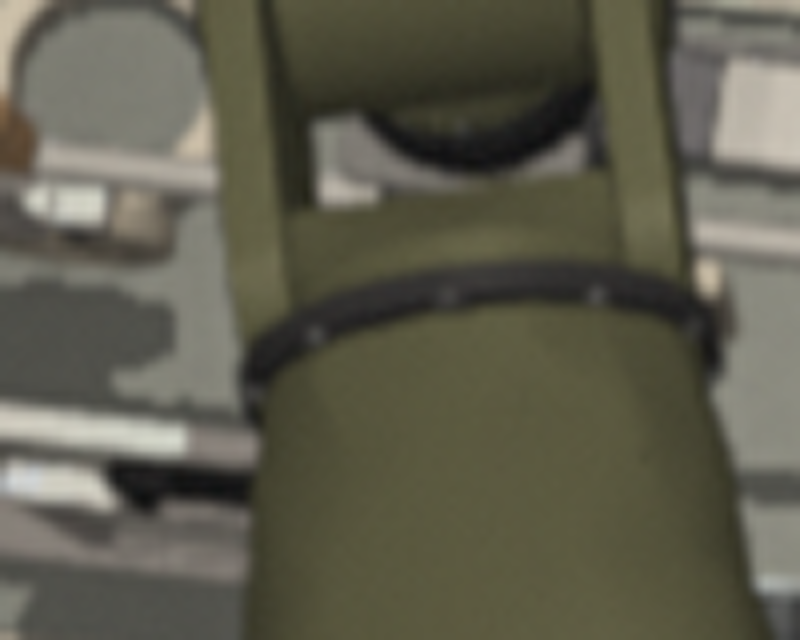

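```bash
python3 - <<'E'
from h import *
from station import sensors
def B(P):
    c2,s2=np.cos(BY),np.sin(BY);X=P[...,0]-BM[0];Y=P[...,1]-BM[1]; return np.stack([c2*X+s2*Y,-s2*X+c2*Y,P[...,2]],-1)
w=load("w12"); P,ok=cloud(w); b=B(P)
for r in (394,510):
    v=60+(r+.5)/4-.5
    print(r,[inbay(unp(w,252.5,v,z=z)).round(4).tolist() for z in (.207,.2)])
hsv=cv2.cvtColor(w["color"],cv2.COLOR_BGR2HSV)
k=ok&(abs(b[...,0])<.03)&(b[...,2]>.215)&(b[...,2]<.3)&(b[...,1]<.06)&(b[...,1]>-.03)
q=b[k]; print("wood w",len(q),q.min(0).round(4),q.max(0).round(4))
for z in np.arange(.22,.275,.01):
    kk=q[abs(q[:,2]-z)<.005]; print(round(z,3),len(kk),kk[:,1].min().round(4) if len(kk) else '',kk[:,1].max().round(4) if len(kk) else '')
# metal strap and panel
k=ok&(abs(b[...,0])<.03)&(b[...,2]>.03)&(b[...,2]<.14)&(b[...,1]<.12)&(b[...,1]>-.1)
s=load("s7"); P,ok=cloud(s); b=B(P)
k=ok&(abs(b[...,0])<.03)&(b[...,2]>.05)&(b[...,2]<.13)&(b[...,1]<.12)&(b[...,1]>-.1)
q=b[k]; print("panel s",len(q),q.min(0).round(4),q.max(0).round(4), q[:,0].mean())
for z in (.06,.08,.1,.12):
    kk=q[abs(q[:,2]-z)<.008]; print(z,kk[:,1].min(),kk[:,1].max(),(kk[:,1].min()+kk[:,1].max())/2)
v,u=318/8+160,0
print("mark s",[inbay(unp(s,280+(uu+.5)/8-.5,160+322.5/8-.5,z=.2+.005)).round(4).tolist() for uu in (390,447)])
E
```

```text
394 [[-0.0001, 0.059, 0.207], [-0.0, 0.0579, 0.2]]
510 [[-0.0, 0.0392, 0.207], [0.0, 0.0374, 0.2]]
wood w 6144 [-0.0215 -0.0059  0.2157] [0.0211 0.0357 0.2999]
0.22 106 0.0313 0.0356
0.23 224 0.0223 0.0355
0.24 377 0.0225 0.0356
0.25 478 0.022 0.0356
0.26 1117 -0.0059 0.0357
0.27 2440 -0.005 0.035
panel s 562 [-0.007  -0.0375  0.0501] [0.0127 0.0624 0.1299] 0.007296644411252285
0.06 -0.037548799535006304 0.062439420493782885 0.01244531047938829
0.08 -0.037316106180576805 0.06108535578017539 0.011884624799799293
0.1 -0.03748715974566409 0.061742634811796294 0.012127737533066101
0.12 -0.037522888153075425 0.06067992546915943 0.011578518658042002
mark s [[-0.0001, 0.0407, 0.205], [0.0011, 0.059, 0.205]]
```

{"api": "move_arm", "payload": {
  "rows": "1 -14 -0.5 0 0 0;0 -12 0 0 0 0;0 -6 0 0 0 0;0 0 0 0 0 0"
}}

```text
time_s: 16.52
ee_pos: [0.5968, 0.1701, 0.3231]
eef_rot: [3.141, -0.001, -0.1]
force: [-0.5, -1.0, -3.6]
grip_width: 0.0178
```

```bash
python3 st.py 0 .0503 .324 0; cat > panel.py <<'E'
from h import *
import sys
def B(P):
    c2,s2=np.cos(BY),np.sin(BY);X=P[...,0]-BM[0];Y=P[...,1]-BM[1]; return np.stack([c2*X+s2*Y,-s2*X+c2*Y,P[...,2]],-1)
s=shot("scene",sys.argv[1]); crop(s,f"pics/{sys.argv[1]}c.png",280,150,380,230,8)
P,ok=cloud(s); b=B(P)
for z in (.06,.08,.1,.12):
    kk=b[ok&(abs(b[...,0])<.025)&(abs(b[...,2]-z)<.008)&(b[...,1]<.12)&(b[...,1]>-.1)]; print(z,kk[:,1].min().round(4),kk[:,1].max().round(4),((kk[:,1].min()+kk[:,1].max())/2).round(4))
w=wshot("w_"+sys.argv[1]); P,ok=cloud(w); b=B(P)
k=ok&(abs(b[...,0])<.012)&(b[...,2]>.225)&(b[...,2]<.262)&(b[...,1]<.12)&(b[...,1]>.0); print("wood ymax w",np.percentile(b[k][:,1],99))
E
python3 panel.py s8
```

```text
F [-0.52 -1.03 -3.6 ] M [-0.1   0.1   0.01] bay [0.0004 0.0451 0.3231] g 0.0178
shift(cur axes) [-0.4 -5.2 -0.9] turn [ 0.001 -0.001 -0.001] | shift in final axes [-0.4 -5.2 -0.9]
0.06 -0.0061 0.0922 0.0431
0.08 -0.0064 0.0919 0.0428
0.1 -0.0061 0.0938 0.0439
0.12 -0.0054 0.093 0.0438
wood ymax w 0.06634289596347555
```

View pics/s8c.png

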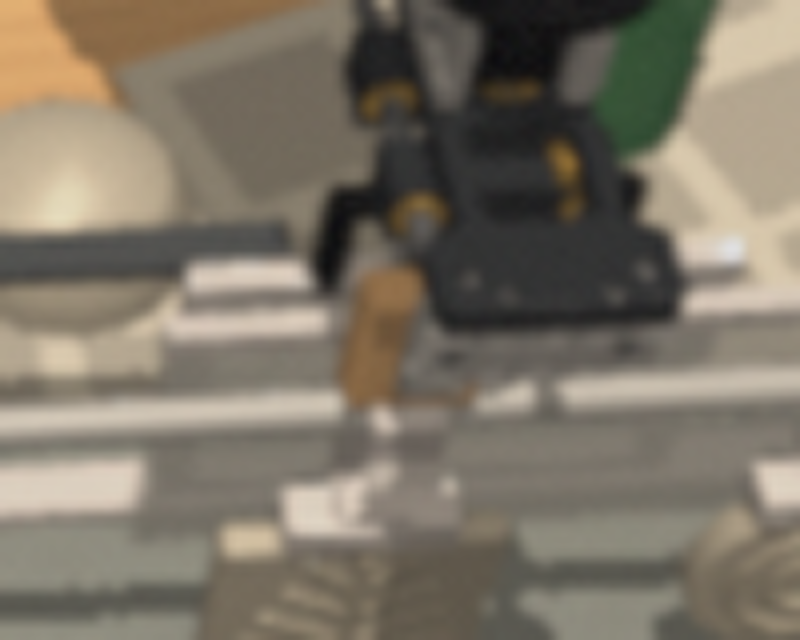

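{"api": "move_arm", "payload": {
  "rows": "0 -3 -0.5 0 0 0;0 -2.5 0 0 0 0;0 0 0 0 0 0"
}}

```text
time_s: 17.0
ee_pos: [0.5974, 0.1749, 0.3238]
eef_rot: [3.141, -0.001, -0.101]
force: [0.8, -0.4, -2.5]
grip_width: 0.0178
```

```bash
python3 st.py 0 .0503 .324 0; python3 panel.py s9
```

```text
F [ 0.77 -0.42 -2.49] M [-0.07  0.06 -0.05] bay [0.0005 0.05   0.3238] g 0.0178
shift(cur axes) [-0.5 -0.3 -0.2] turn [ 0.001 -0.001 -0.002] | shift in final axes [-0.5 -0.3 -0.2]
0.06 -0.0011 0.097 0.0479
0.08 -0.0012 0.0979 0.0484
0.1 0.0001 0.0989 0.0495
0.12 0.0003 0.0982 0.0493
wood ymax w 0.07134510649661942
```

View pics/w_s9.png

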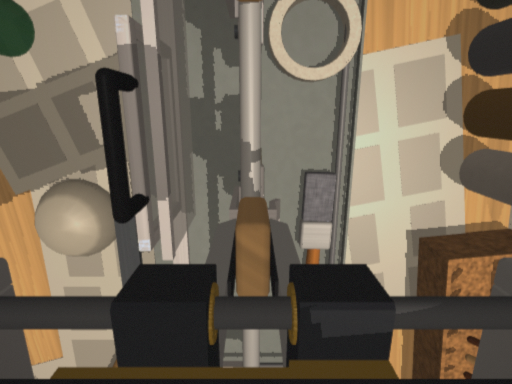

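{"api": "move_arm", "payload": {
  "rows": "0 0 1.2 0 0 0;0 0 0 0 0 0"
}}

```text
time_s: 17.35
ee_pos: [0.5975, 0.1747, 0.3228]
eef_rot: [3.141, -0.001, -0.101]
force: [-0.1, 0.1, -2.4]
grip_width: 0.0178
```

{"api": "move_arm", "payload": {
  "rows": "0 0 0 0 0 0;0 0 0 0 0 0;0 0 0 0 0 0;0 0 0 0 0 0;0 0 0 0 0 0",
  "grip": 0.1
}}

```text
time_s: 17.98
ee_pos: [0.5976, 0.1746, 0.3235]
eef_rot: [3.142, -0.003, -0.101]
force: [0.6, 0.1, 0.2]
grip_width: 0.0513
```

```bash
python3 st.py 0 .0503 .324 0; python3 panel.py s10
```

```text
F [0.56 0.12 0.18] M [-0.1   0.1   0.03] bay [0.0007 0.0498 0.3235] g 0.0513
shift(cur axes) [-0.7 -0.5 -0.5] turn [ 0.    -0.003 -0.003] | shift in final axes [-0.7 -0.5 -0.5]
0.06 -0.0003 0.0992 0.0495
0.08 -0.0004 0.0981 0.0489
0.1 -0.0013 0.0971 0.0479
0.12 0.0004 0.0965 0.0484
wood ymax w 0.07118257549745673
```

{"api": "move_arm", "payload": {
  "rows": "-0.5 0 -20 0 0 0;0 0 -40 0 0 0;0 0 -40 0 0 0;0 0 -10 0 0 0;0 0 0 0 0 0"
}}

```text
time_s: 18.7
ee_pos: [0.5968, 0.1747, 0.4347]
eef_rot: [3.141, -0.0, -0.101]
force: [0.4, 0.0, -0.5]
grip_width: 0.0514
```

```bash
python3 st.py -.1 .19 .40 1.5708; python3 panel.py s11
```

```text
F [ 0.43  0.03 -0.53] M [-0.07  0.08  0.05] bay [-1.000e-04  4.970e-02  4.347e-01] g 0.0514
shift(cur axes) [-100.2 -140.    34.6] turn [ 1.000e-03  1.000e-03 -1.573e+00] | shift in final axes [140.3 -99.9  34.7]
0.06 -0.0009 0.0982 0.0487
0.08 -0.0007 0.0983 0.0488
0.1 -0.0008 0.0971 0.0482
0.12 -0.0003 0.0978 0.0488
wood ymax w 0.07092828971721116
```

View pics/s11c.png

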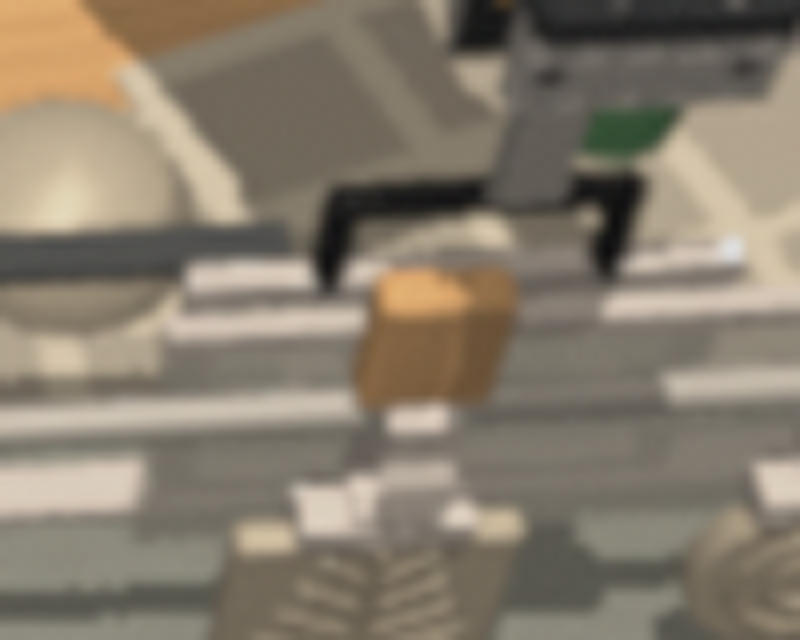

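View pics/w_s11.png

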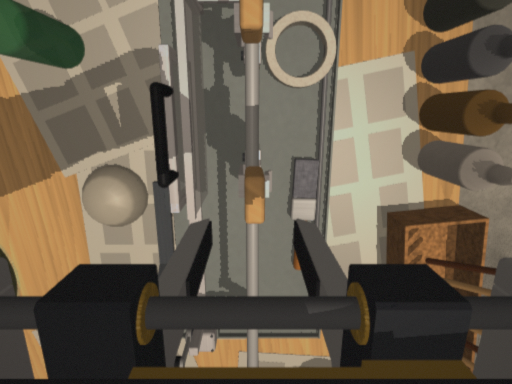

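```bash
python3 - <<'E'
from h import *
for n in ("w_s11","s11"):
    w=load(n); P,ok=cloud(w); c2,s2=np.cos(BY),np.sin(BY);X=P[...,0]-BM[0];Y=P[...,1]-BM[1]; b=np.stack([c2*X+s2*Y,-s2*X+c2*Y,P[...,2]],-1)
    k=ok&(b[...,2]>.168)&(b[...,2]<.198)&(b[...,0]<-.08)&(b[...,0]>-.12)&(b[...,1]>-.05)&(b[...,1]<.2); q=b[k]; print(len(q),q.min(0).round(4),q.max(0).round(4),np.median(q,0).round(4))
E
```

```text
1442 [-0.1064  0.0415  0.1684] [-0.0923  0.1536  0.1922] [-0.0975  0.1015  0.1888]
191 [-0.1056  0.0404  0.1685] [-0.0902  0.154   0.1949] [-0.0954  0.0833  0.1871]
```

{"api": "move_arm", "payload": {
  "rows": "0 0 0 0 0 -0.17;0 0 0 0 0 -0.17;0 0 0 0 0 -0.17;0 0 0 0 0 -0.17;0 0 0 0 0 -0.17;0 0 0 0 0 -0.17;0 0 0 0 0 -0.17;0 0 0 0 0 -0.17;0 0 0 0 0 -0.17;0 0 0 0 0 -0.04;0 0 0 0 0 0",
  "grip": -1
}}

```text
time_s: 20.18
ee_pos: [0.5967, 0.1747, 0.4156]
eef_rot: [-3.116, 0.008, 1.521]
force: [0.9, -0.6, 0.2]
grip_width: 0.0004
```

```bash
python3 st.py -.1 .19 .40 1.5708
```

```text
F [ 0.9  -0.58  0.18] M [ 0.01 -0.03 -0.05] bay [-2.000e-04  4.970e-02  4.156e-01] g 0.0004
shift(cur axes) [145.2 -92.4  16.8] turn [-0.026  0.009  0.049] | shift in final axes [140.3 -99.8  15.6]
```

{"api": "move_arm", "payload": {
  "rows": "0 0 0 -0.026 0.009 0.049;35 -25 0 0 0 0;35 -25 0 0 0 0;35 -25 0 0 0 0;35 -25 0 0 0 0;0 0 0 0 0 0"
}}

```text
time_s: 20.92
ee_pos: [0.5092, 0.3279, 0.4097]
eef_rot: [-3.136, 0.003, 1.461]
force: [0.7, -1.2, 0.4]
grip_width: 0.0004
```

```bash
python3 st.py -.099 .19 .255 1.5708; python3 -c "
from h import *
wshot('w13')"
```

```text
F [ 0.69 -1.19  0.36] M [ 0.08 -0.02  0.04] bay [-0.1023  0.1936  0.4097] g 0.0004
shift(cur axes) [ -3.1   4.3 154.7] turn [-0.006  0.003 -0.012] | shift in final axes [ -3.6   3.3 154.7]
```

View pics/w13.png

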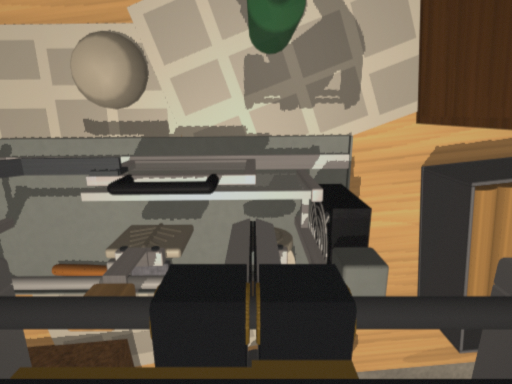

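{"api": "move_arm", "payload": {
  "rows": "-2 3 40 -0.006 0.003 -0.012;0 0 45 0 0 0;0 0 40 0 0 0;0 0 22 0 0 0;0 0 0 0 0 0"
}}

```text
time_s: 21.6
ee_pos: [0.5152, 0.3188, 0.2568]
eef_rot: [-3.141, 0.002, 1.463]
force: [1.2, 0.0, 0.6]
grip_width: 0.0005
```

```bash
python3 st.py -.099 .15 .257 1.5708; python3 -c "
from h import *
wshot('w14'); s=shot('scene','s14');crop(s,'pics/s14c.png',290,100,450,220,5)"
```

```text
F [1.15 0.02 0.57] M [ 0.03 -0.02 -0.  ] bay [-0.0954  0.1851  0.2568] g 0.0005
shift(cur axes) [-35.1  -3.2  -0.1] turn [-0.     0.002 -0.009] | shift in final axes [-35.1  -3.6  -0.2]
```

View pics/w14.png

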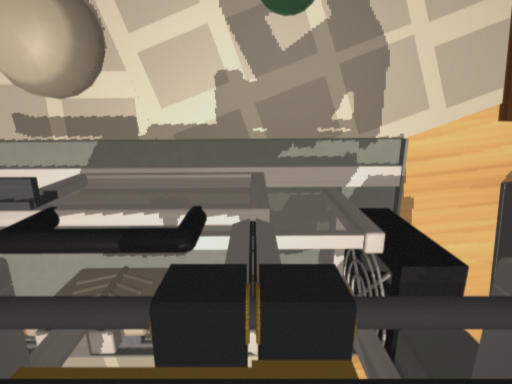

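View pics/s14c.png

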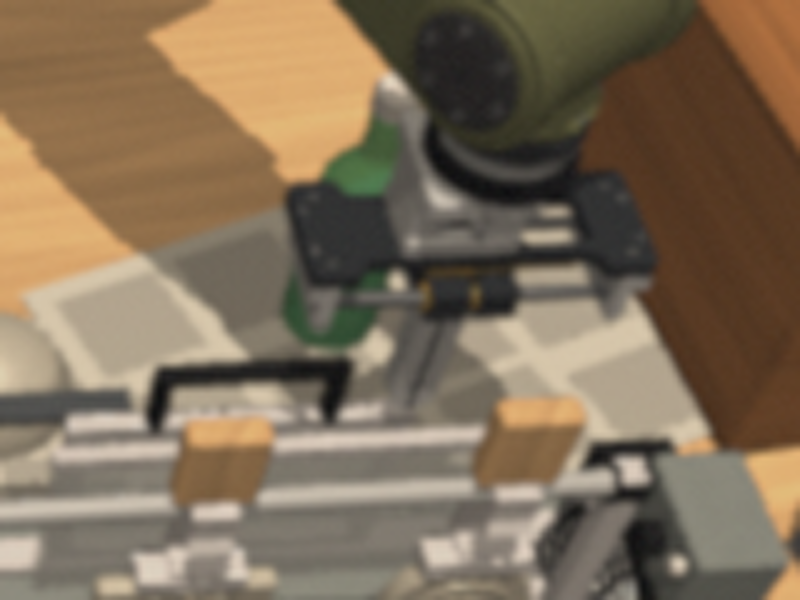

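{"api": "move_arm", "payload": {
  "rows": "-12 -3 0 0 0 -0.009;-12 0 0 0 0 0;-15 0 0 0 0 0;-15 0 0 0 0 0;0 0 0 0 0 0"
}}

```text
time_s: 22.32
ee_pos: [0.5071, 0.2616, 0.262]
eef_rot: [3.135, -0.003, 1.472]
force: [-0.2, -1.1, 0.2]
grip_width: 0.0003
```

```bash
python3 st.py -.099 -.041 .257 1.5708; python3 -c "
from h import *
wshot('w15')"
```

```text
F [-0.18 -1.11  0.24] M [ 0.04 -0.04  0.02] bay [-0.0979  0.1274  0.262 ] g 0.0003
shift(cur axes) [-168.4   -1.1    4.5] turn [ 0.006 -0.003 -0.   ] | shift in final axes [-168.4   -1.1    5. ]
```

View pics/w15.png

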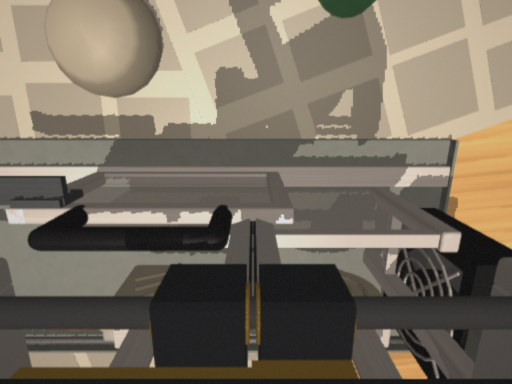

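{"api": "move_arm", "payload": {
  "rows": "-15 0 4 0.006 -0.003 0;-18 0 0 0 0 0;-18 0 0.5 0 0 0;-18 0 0.5 0 0 0;-15 0 0 0 0 0;0 0 0 0 0 0"
}}

```text
time_s: 23.12
ee_pos: [0.4984, 0.1729, 0.2571]
eef_rot: [3.141, -0.001, 1.472]
force: [-0.5, 0.4, -0.2]
grip_width: 0.0007
```

```bash
python3 st.py -.099 -.041 .257 1.5708; python3 -c "
from h import *
wshot('w16'); s=shot('scene','s16');crop(s,'pics/s16c.png',190,100,350,220,5)"
```

```text
F [-0.52  0.38 -0.23] M [ 0.02  0.02 -0.  ] bay [-0.0978  0.0383  0.2571] g 0.0007
shift(cur axes) [-79.3  -1.2   0.1] turn [ 0.001 -0.001 -0.   ] | shift in final axes [-79.3  -1.2   0.1]
```

View pics/s16c.png

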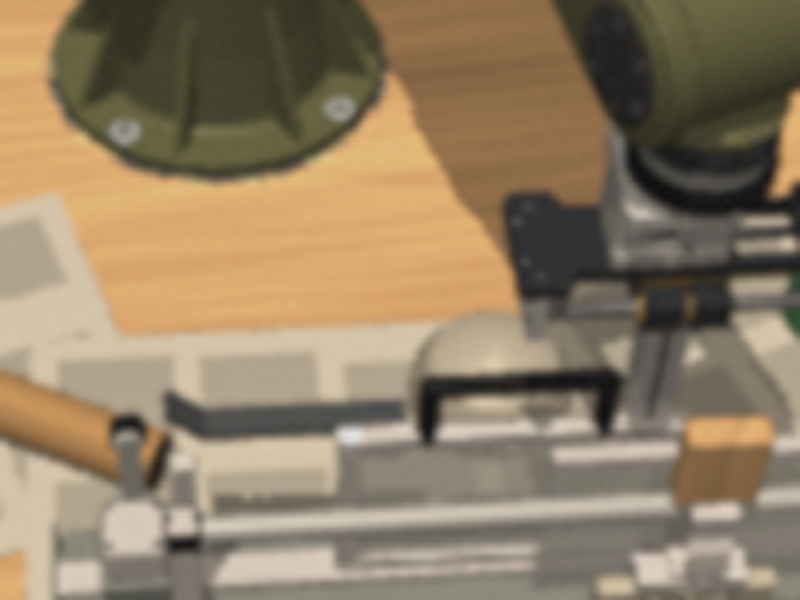

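View pics/w16.png

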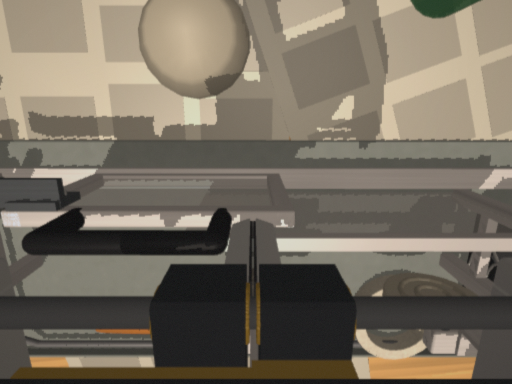

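{"api": "move_arm", "payload": {
  "rows": "-14 -1 0 0 0 0;-14 0 0 0 0 0;-14 0 0 0 0 0;-14 0 0 0 0 0;-10 0 0 0 0 0;0 0 0 0 0 0"
}}

```text
time_s: 23.98
ee_pos: [0.4906, 0.1045, 0.257]
eef_rot: [3.14, -0.002, 1.474]
force: [-0.9, 0.1, -0.8]
grip_width: 0.0005
```

```bash
python3 st.py -.099 -.041 .257 1.5708
```

```text
F [-0.92  0.11 -0.8 ] M [0.09 0.03 0.01] bay [-0.0989 -0.0305  0.257 ] g 0.0005
shift(cur axes) [-10.5  -0.1  -0. ] turn [ 0.001 -0.002  0.001] | shift in final axes [-10.5  -0.1   0. ]
```

{"api": "move_arm", "payload": {
  "rows": "-5 0 0 0 0 0;-5 0 0 0 0 0"
}}

```text
time_s: 24.22
ee_pos: [0.4896, 0.095, 0.2571]
eef_rot: [3.14, -0.004, 1.474]
force: [4.2, 35.6, -1.9]
grip_width: 0.0004
```

{"api": "move_arm", "payload": {
  "rows": "-4 0 0 0 0 0"
}}

```text
time_s: 24.35
ee_pos: [0.4894, 0.0941, 0.2572]
eef_rot: [3.139, -0.013, 1.474]
force: [6.6, 52.0, -5.2]
grip_width: 0.0004
```

```bash
python3 st.py -.099 -.041 .257 1.5708;python3 -c "
from h import *
wshot('w17'); s=shot('scene','s17');crop(s,'pics/s17c.png',190,100,350,220,5)"
```

```text
F [ 6.59 52.02 -5.24] M [ 9.5  -1.26 -0.07] bay [-0.099  -0.0411  0.2572] g 0.0004
shift(cur axes) [0.1 0.  0.2] turn [ 0.003 -0.013  0.002] | shift in final axes [0.1 0.  0.2]
```

View pics/s17c.png

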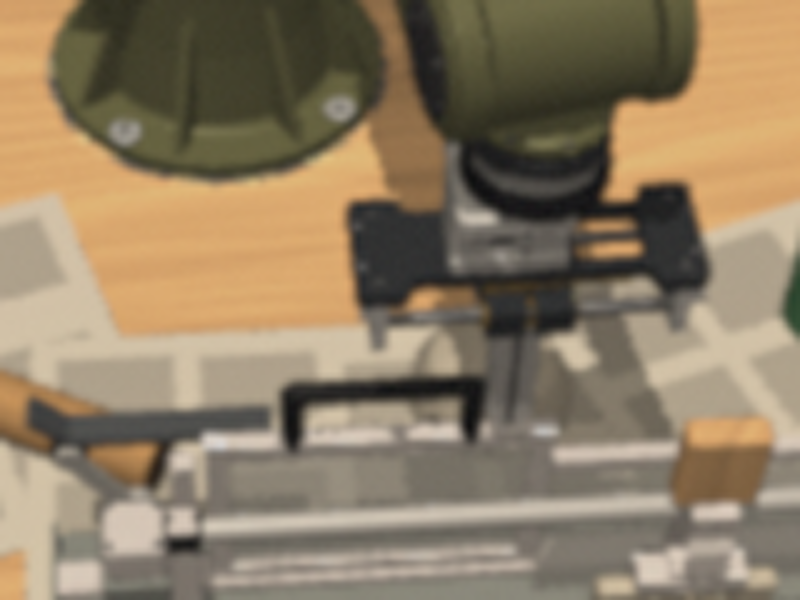

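The gate is at its stop. The lever is held over by the striker, at crop (90,465). I'll back off.

{"api": "move_arm", "payload": {
  "rows": "6 0 0 0 0 0;12 0 0 0 0 0;12 0 0 0 0 0;0 0 0 0 0 0"
}}

```text
time_s: 24.95
ee_pos: [0.4922, 0.1258, 0.2572]
eef_rot: [3.14, -0.011, 1.476]
force: [0.1, -0.8, 1.6]
grip_width: 0.0005
```

{"api": "move_arm", "payload": {
  "rows": "0 0 -40 0 0 0;0 0 -45 0 0 0;0 0 -45 0 0 0;0 0 -30 0 0 0;0 0 0 0 0 0"
}}

```text
time_s: 25.58
ee_pos: [0.4915, 0.1231, 0.4214]
eef_rot: [-3.141, -0.009, 1.475]
force: [0.9, 0.1, 0.2]
grip_width: 0.0004
```

```bash
python3 st.py -.099 -.041 .4 1.5708;python3 panel.py s18; python3 - <<'E'
from h import *
s=load('s18');crop(s,'pics/s18d.png',190,140,450,290,3); w=load("w_s18")
for n in ("w_s18","s18"):
    w=load(n); P,ok=cloud(w); c2,s2=np.cos(BY),np.sin(BY);X=P[...,0]-BM[0];Y=P[...,1]-BM[1]; b=np.stack([c2*X+s2*Y,-s2*X+c2*Y,P[...,2]],-1)
    k=ok&(b[...,2]>.168)&(b[...,2]<.198)&(b[...,0]<-.08)&(b[...,0]>-.12)&(b[...,1]>-.25)&(b[...,1]<.0); q=b[k]; print("handle",len(q),q.min(0).round(4),q.max(0).round(4))
E
```

```text
F [0.87 0.1  0.18] M [ 0.02  0.04 -0.01] bay [-0.0998 -0.012   0.4214] g 0.0004
shift(cur axes) [-29.2   0.7  21.1] turn [-0.    -0.009  0.003] | shift in final axes [-29.    0.8  21.4]
0.06 -0.0006 0.0978 0.0486
0.08 -0.0004 0.0976 0.0486
0.1 0.0 0.0973 0.0486
0.12 -0.0004 0.0986 0.0491
handle 1392 [-0.1071 -0.1637  0.1682] [-0.0939 -0.0509  0.1922]
handle 238 [-0.1057 -0.1642  0.168 ] [-0.0897 -0.0509  0.1932]Traceback (most recent call last):
  File "panel.py", line 10, in <module>
    k=ok&(abs(b[...,0])<.012)&(b[...,2]>.225)&(b[...,2]<.262)&(b[...,1]<.12)&(b[...,1]>.0); print("wood ymax w",np.percentile(b[k][:,1],99))
                                                                                                                ~~~~~~~~~~~~~^^^^^^^^^^^^^^
    return _quantile_unchecked(
        a, q, axis, out, overwrite_input, method, keepdims, weights)
    return _ureduce(a,
                    func=_quantile_ureduce_func,
    ...<5 lines>...
                    overwrite_input=overwrite_input,
                    method=method)
    r = func(a, **kwargs)
    result = _quantile(arr,
                       quantiles=q,
    ...<2 lines>...
                       out=out,
                       weights=wgt)
    slices_having_nans = np.isnan(arr[-1, ...])
                                  ~~~^^^^^^^^^
IndexError: index -1 is out of bounds for axis 0 with size 0
```

View pics/s18d.png

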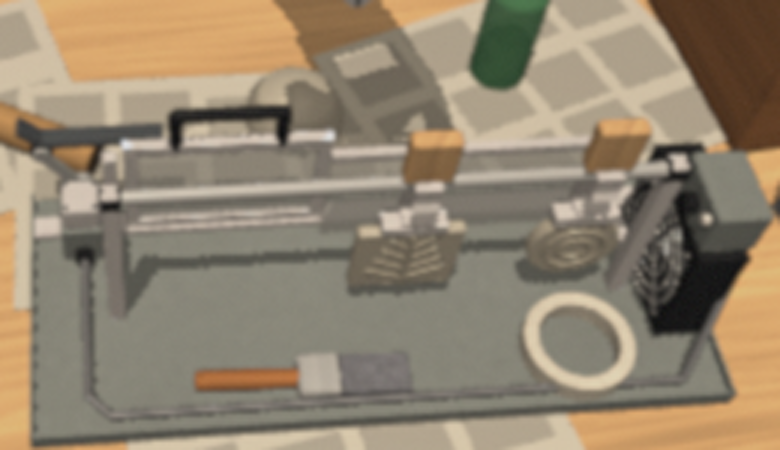

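View pics/w_s18.png

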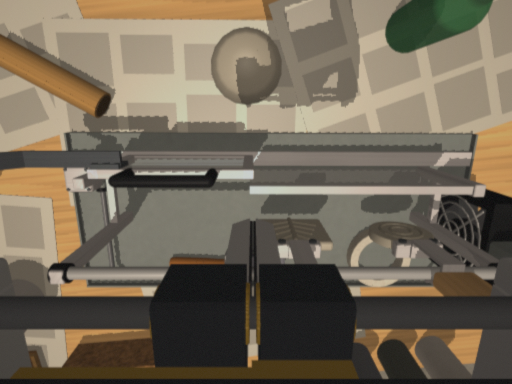

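```bash
python3 - <<'E'
from h import *
crop(load('s18'),'pics/s18e.png',305,175,360,225,14); t=shot("top","t18"); crop(t,"pics/t18.png",70,120,330,250,3)
crop(t,"pics/t18e.png",150,140,230,190,10)
E
```

```text
(no output)
```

View pics/s18e.png

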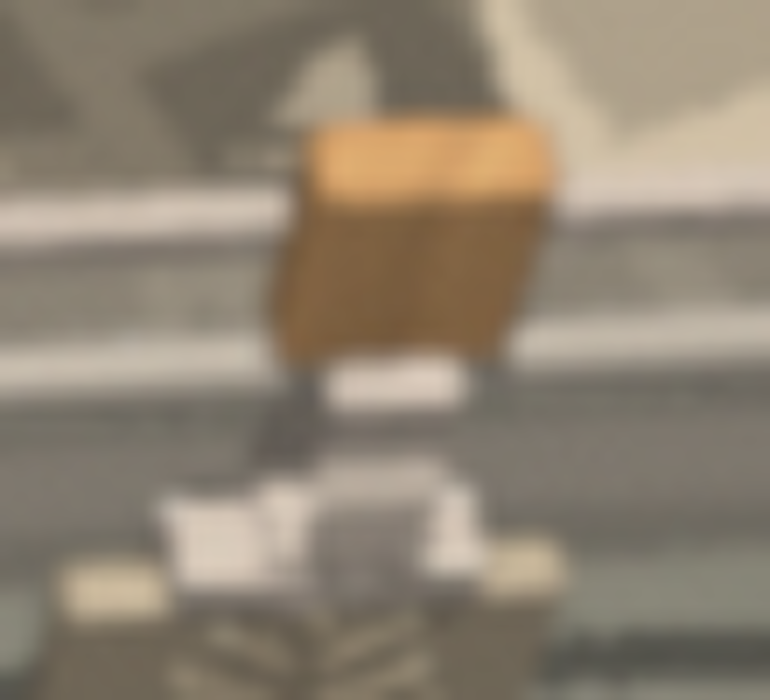

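View pics/t18.png

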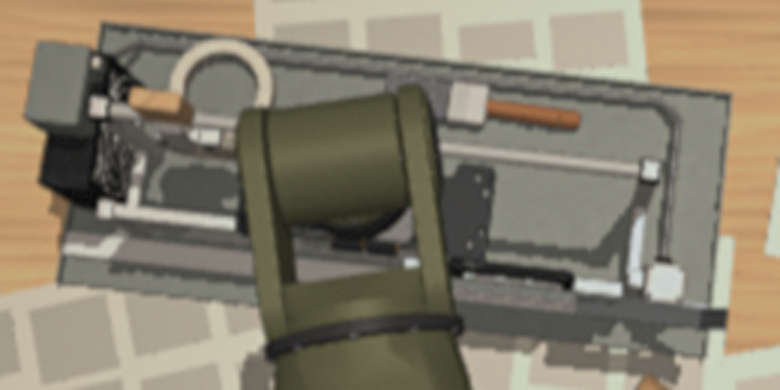

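```bash
python3 -c "
from station import ctrl
print(ctrl.hand_in())"
```

```text
the job is handed in; nothing more can be done
None
```

The drying bay is loaded, the gate is closed and the job is handed in at about 26 s of robot time, under the 72 s limit.

- **Guard switch:** With the gate open, I pushed the roller lever away from the fan to about 0.85 rad, past the 0.40 rad click, at about 5 N. A picture after letting go showed it upright again. I could not observe the click itself.
- **Carrier:** I unhooked it from the stand, lowered it in the open end, hooked it over the rail and slid it along to the tape mark without lifting it off, then let go. The hook hides the mark when centred, so I compared measured positions. The wrist camera agrees to under 1 mm. The scene camera puts the hook up to about 1 mm short of the mark on depth, and in one picture about 1–2 mm past it.
- **Gate:** I pushed its handle until it met the stop. The handle's middle measured at bay y = -0.1075 m. That is 2.5 mm from the nominal closed position, about the same offset I saw on the roller. The last picture shows the striker holding the lever over.
- **Force at the stop:** The wrist force briefly reached 52 N there, pressed through the fingertips. That is below the 120 N wrist limit. It is above 40 N, but that limit applies to the arm and gripper body, and I saw neither touch anything.
- **Everything else:** The other items looked unmoved in the last pictures, though the tub was out of view in them. The arm ended clear above the bay, touching nothing.

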